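# Change over the dial-fed drilling slide

### The arm

A 6-joint arm with a two-finger parallel gripper is mounted at the origin on the work surface. World frame = base frame: x ahead of the robot, y to its left, z up, the work surface at z = 0. Lengths are in m, angles in rad, forces in N, time in s.
With the tool pointing down it reaches from about 0.35 to 0.975 m from the base axis. Payload 4.9 kg.
Tool frame: the origin (TCP) lies at the very end of the fingers, on their centre line; the grasp point (between the pads) lies 19 mm behind it; z points along the fingers, y is the line along which they close (so a half turn about z gives the same grasp; the last joint's range is limited). The gripper opens to 85 mm and grips with 20 to 120 N. Pads are 22 mm wide; open, the fingers measure 114 mm over their backs; the gripper's body (76 mm by 85 mm) begins 54 mm behind the grasp point. The pads swing forward as they close: fully open they stand 13 mm farther back than shut.
Start: joints at [1, 0.053, 1.613, -0, 1.476, -0.119], TCP at [0.273, 0.562, 0.193] pointing down, gripper open.
Joint ranges: [-3.01, 3.01], [-1.01, 2.22], [0.06, 2.58], [-1.02, 4.17], [0.09, 2.62], [-3.14, 3.14]. Speed limits (rad/s): [2.57, 2.57, 3.14, 3.14, 3.14, 3.14].

### API

Orientations are given as a rotation vector (axis times angle).
In Python, from station import ctrl gives the robot as it stands.
- The arm moves only by the tool jog_arm, never from a script. Its argument "plan" is a list of rows, each a list of 7 numbers: the shift along the tool's x, y, z in units of 0.02 m (1.0 is 0.02 m), then the turn, a rotation vector about the tool's x, y, z in units of 45 degrees (1.0 is 45 degrees), then the opening, from -1 (shut) to 1 (fully open). A call has 1 to 8 rows; each row shifts and turns the commanded pose from where the row before left it, along the tool's axes as they then stand; what a row does not reach is not made up. A row lasts 1/10 s, in which the tool goes at most 50 mm and 8.59 degrees, less where a joint would pass 70% of its speed; a pose out of reach is approached as far as the arm can. A call with a number of a shift or a turn outside -1 to 1 is refused whole. A call with a gripper value outside its range is refused whole. The fingers move at their own pace and stop on an object; "grip_force" is the grip in N (left out, the last holds). Time passes only in rows, so rows that do not move let the fingers close. It gives the time, the measured TCP pose, the force, the opening and the grip force at its end, in the units of the state.
- ctrl.get_obs(): the state, without advancing time (a new reading comes with each control period).
- ctrl.get_image(name): name is "scene" or "top" or "wrist"; returns (picture, depth): 384x512x3 uint8, red, green, blue; 384x512 float32, m along the optical axis (not along the pixel's ray), 0 where there is no reading.
- ctrl.camera_info(name): a dict with "camera_matrix" (3x3 intrinsics, pixels), "rvec" (rotation vector, rad) and "tvec" (3), from world to camera coordinates, as OpenCV has them; the wrist camera has in their place "T_tool_cam" (4x4, takes a point from camera to tool coordinates, whose origin is the TCP and whose axes are the flange's). Camera axes: x right, y down, z forward; pixel columns grow to the right and rows downward; lengths in m; the calibration is good to about 2 mm. A picture is of the moment at which its call begins: read the wrist's pose just before it. camera_info takes no time and is no camera call.
- ctrl.finish_job(): hands the job in; it is judged then, once.
The state is a dict: "t": time; "q": joint angles; "dq": joint speeds; "effort": joint torques, N m; "tool_pos": TCP position; "tool_rot": TCP orientation; "contact_force": force on the tool from outside, world axes, zero at the start; "wrist_torque": the same for the moment, N m; "opening": finger opening in m; "grip_force": force on a finger pad.
Only numpy, scipy, OpenCV 4.12 (cv2) and the standard library are available. Lean on these libraries where they do the work, as an engineer would, in place of code of your own. Each camera call takes 0.05 s, during which the arm holds its last target. There are 200 camera calls.

### The job

Change the drilling slide over for the next job: put the loose clamping hardware away, slotted straps in the shallow tray and stair-shaped step blocks in the deep bin. Set the dial's pointer to the long white mark, coming up to it clockwise from well below (two small ticks or more) so that the backlash is taken up; if you go past, wind back well below and come up again, and move the table with the dial only, never by hand. Once the dial is set, lay the aluminium blank flat in the nest on the slide's table without shifting it, and leave the jar and the tape measure where they are.

Things in the scene. Friction and masses are not known exactly. Their poses are not given: they have to be found in the camera images.
- feed: grey dial-fed slide, fixed to the bench; x across it, y along the table's travel, z up; origin on the bench under the middle of its bed (100 x 210 mm, 28 mm high). On its -x side a gear box (110 x 110 mm, 40 mm high, centred 110 mm from the origin) carries the dial
- dial (a joint): dial angle, rad: 0 = pointer on the set mark (along the slide's own +x); grows clockwise from above; stops at -1.2 and 1.2; starts 0.45 to 1.05 past the mark. A crank pin of radius 30 mm under it pushes the table through a worn fork with 9 mm of play each way: table y = 30 mm * sin(angle) - 9 mm driven clockwise, + 9 mm driven back; so come up from -0.7 or lower. Stays where it is left; driving takes about 0.35 N m
- dial_grip (a point): middle of the dial's black finger bar, on the dial's axis, 68 mm above the bench. Bar 60 mm long (along this point's x), 14 mm wide, 53 to 83 mm above the bench; below it a disc 68 mm across, 41 to 53 mm above the bench. A white line on one half of the bar's top is the pointer (+x)
- pointer (a point): white-lined end of the dial's bar, 30 mm from the axis
- mark (a point): the set mark: the one long, wide white tick on the gear box, 44 mm from the dial's axis; the short thin ticks on either side stand 0.4 rad apart
- saddle: the slide's moving steel table, 108 (x) by 128 mm (y), parallel to the slide; origin at the centre of its top = nest floor, 50 mm above the bench. Low bars 6 mm high frame the nest, 56 (x) by 106 mm (y) inside. Its y in the slide's frame is -9 mm with the dial on the mark and play taken up clockwise, +9 mm if it came the wrong way. Holds against pushes under 9 N
- blank_c (a point): centre of the aluminium blank, a bar 40 mm (x) by 90 mm (y) by 26 mm high, lying flat; axes along its sides
- tray: shallow steel tray, fixed, for straps: 130 mm (x) by 180 mm (y), 24 mm high, walls 4 mm, floor about 4 mm thick; origin on the bench under its centre
- bin: deep steel bin, fixed, for step blocks: 110 mm (x) by 200 mm (y), 45 mm high, walls 5 mm, floor about 5 mm thick; origin on the bench under its centre
- jar: bystander: small pale jar, 48 mm across, 62 mm high; origin under its centre
- tape: bystander: black tape measure, 66 x 62 mm, 36 mm high; origin under its centre
- strap0_c (a point): centre of a clamp strap: flat steel bar with a slot along its middle, 80 mm (its x) by 26 mm (y) by 14 mm high as it first lies; may be absent
- strap1_c (a point): centre of a clamp strap: flat steel bar with a slot along its middle, 80 mm (its x) by 26 mm (y) by 14 mm high as it first lies; may be absent
- strap2_c (a point): centre of a clamp strap: flat steel bar with a slot along its middle, 80 mm (its x) by 26 mm (y) by 14 mm high as it first lies; may be absent
- step0_c (a point): centre of the bounding box of a step block: dark steel stair of three steps 36, 24 and 12 mm high (falling towards its +x, each 16 mm long), 48 mm (x) by 28 mm (y) by 36 mm high as it first stands; may be absent
- step1_c (a point): centre of the bounding box of a step block: dark steel stair of three steps 36, 24 and 12 mm high (falling towards its +x, each 16 mm long), 48 mm (x) by 28 mm (y) by 36 mm high as it first stands; may be absent
- step2_c (a point): centre of the bounding box of a step block: dark steel stair of three steps 36, 24 and 12 mm high (falling towards its +x, each 16 mm long), 48 mm (x) by 28 mm (y) by 36 mm high as it first stands; may be absent
Not all that is in view belongs to the job. What is shaped like the part that bears strap0_c but blue or turquoise is not meant.

How it is judged:
By the outcome, as a careful person would: the job done as asked, in the order asked, and still so for the second after the job is handed in, with the robot touching nothing.
Of strap0, strap1, strap2, step0, step1, step2 only 4 to 6 are there at a start; the rules pass over those that are not, and their reading is None.
At some moment in a run one of strap0, strap1, strap2, step0, step1, step2 may be knocked a few centimetres aside while the robot is not near it.
Once in a run the grip may slacken for a moment while it holds something.
It also fails if it takes over 210 s, if anything falls off the work surface, if the arm or the gripper's body presses on something with over 40 N, if the wrist force passes 120 N, or if a joint passes its speed limit or range.

## Working session

There is one attempt and no reset: what is moved stays moved. The work goes in short steps, Python scripts to look and compute and a tool call to move; the robot and the scene stay as the last step left them, time stands still between calls to the robot, and variables do not carry over. Pictures are saved under pics/ and viewed, at most 16 in all, crops included, and the job is handed in when it is done.

Besides the shell and the picture viewer there is one more tool, called after "Request:" as name([rows], argument=value, ...), one row to a line, values as JSON. jog_arm: Moves the arm, as the interface text tells. Shifts and turns lie within -1 to 1; 1 stands for 0.02 m of shift or 45 degrees of turn. Its arguments: {"type":"object","properties":{"plan":{"type":"array"},"grip_force":{"type":"number"}},"required":["plan"]}

```bash
ls; mkdir -p pics; cat > h.py <<'E'
import numpy as np, cv2
from scipy.spatial.transform import Rotation as R
from station import ctrl
def cam(name,obs=None):
    i=ctrl.camera_info(name);K=np.array(i["camera_matrix"])
    if name=="wrist":
        o=obs or ctrl.get_obs();T=np.eye(4);T[:3,:3]=R.from_rotvec(o["tool_rot"]).as_matrix();T[:3,3]=o["tool_pos"]
        T=T@np.array(i["T_tool_cam"])
    else:
        M=np.eye(4);M[:3,:3]=R.from_rotvec(np.ravel(i["rvec"])).as_matrix();M[:3,3]=np.ravel(i["tvec"]);T=np.linalg.inv(M)
    return K,T
def grab(name,fn=None):
    o=ctrl.get_obs();K,T=cam(name,o);im,d=ctrl.get_image(name)
    if fn: cv2.imwrite("pics/"+fn,cv2.cvtColor(im,cv2.COLOR_RGB2BGR))
    return im,d,K,T
def cloud(d,K,T):
    v,u=np.indices(d.shape);P=np.stack([(u-K[0,2])*d/K[0,0],(v-K[1,2])*d/K[1,1],d],-1)
    P=P@T[:3,:3].T+T[:3,3];P[d<=0]=np.nan
    return P
def ray(uv,z,K,T):
    uv=np.atleast_2d(uv).astype(float);r=np.c_[(uv-[K[0,2],K[1,2]])/[K[0,0],K[1,1]],np.ones(len(uv))]@T[:3,:3].T
    return T[:3,3]+r*((z-T[2,3])/r[:,2])[:,None]
E
python3 - <<'E'
from h import *
for n in("top","scene"):
    im,d,K,T=grab(n,n+"0.png"); np.savez(f"{n}0.npz",im=im,d=d,K=K,T=T)
    print(n,K.round(1).tolist(),T.round(3).tolist(),(d>0).mean())
print(ctrl.camera_info("wrist")["T_tool_cam"]); print(ctrl.get_obs())
a=cv2.imread("pics/top0.png");cv2.imwrite("pics/top0b.png",cv2.resize(a,(800,600)))
E
```

```text
pics
top [[498.0, 0.0, 251.0], [0.0, 498.0, 197.8], [0.0, 0.0, 1.0]] [[0.025, -0.987, 0.156, 0.325], [-1.0, -0.025, 0.003, -0.048], [0.001, -0.156, -0.988, 1.309], [0.0, 0.0, 0.0, 1.0]] 0.996185302734375
scene [[422.9, 0.0, 252.7], [0.0, 422.9, 190.5], [0.0, 0.0, 1.0]] [[0.588, 0.687, -0.427, 0.99], [0.809, -0.49, 0.325, -0.422], [0.014, -0.536, -0.844, 1.003], [0.0, 0.0, 0.0, 1.0]] 0.9959259033203125
[[-3.00926252e-04 -9.54878996e-01 -2.96994970e-01  7.56260260e-02]
 [ 9.99999943e-01 -2.42574574e-04 -2.33326746e-04  4.53326932e-04]
 [ 1.50755381e-04 -2.96995023e-01  9.54879015e-01 -1.82378011e-01]
 [ 0.00000000e+00  0.00000000e+00  0.00000000e+00  1.00000000e+00]]
{'t': 0.1, 'q': array([ 9.99996865e-01,  5.33010726e-02,  1.61417301e+00, -2.35803546e-05,
        1.47600174e+00, -1.19013339e-01]), 'dq': array([ 1.65638487e-03, -3.13703451e-03, -1.79163968e-03,  1.05801624e-04,
       -4.93636477e-04,  9.08754313e-05]), 'effort': array([ 9.09551418e-04, -3.94899273e+01, -3.71362853e+01, -7.85371230e-05,
        3.87180582e-03, -9.35496587e-06]), 'tool_pos': array([0.27252174, 0.56174058, 0.19166994]), 'tool_rot': array([-7.03502554e-01, -3.06117940e+00,  2.79578222e-03]), 'contact_force': array([-0.49177151,  0.21941427,  0.4019412 ]), 'wrist_torque': array([-0.00419688, -0.0094991 , -0.0845624 ]), 'grip_force': 0.0, 'opening': 0.08540705412888219}
```

View pics/top0b.png

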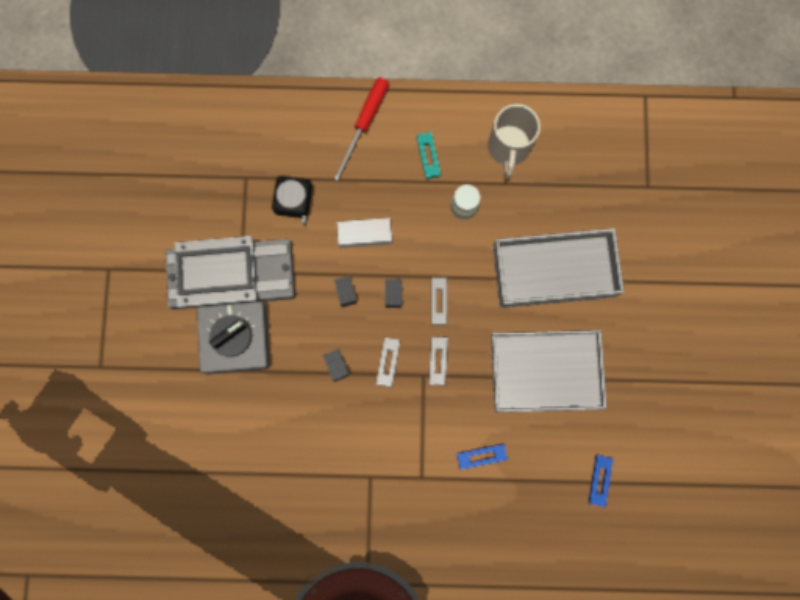

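View pics/scene0.png

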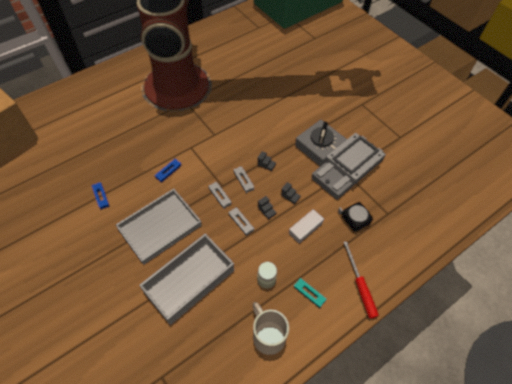

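The top view (800x600 scale) shows three grey straps at (439,300), (438,361) and (388,361). The dark steps are at (346,291), (394,292) and (336,365), and the blank is at (364,232). The tray is at (548,371), the bin at (558,267), and the dial at (230,336) with its mark near (230,310). The blue and turquoise straps are distractors.

```bash
cat > meas.py <<'E'
from h import *
f=np.load("top0.npz");im,d,K,T=f["im"],f["d"],f["K"],f["T"]
P=cloud(d,K,T);s=0.64
pts={"strapA":(439,300),"strapB":(438,361),"strapC":(388,361),"stepA":(346,291),"stepB":(394,292),"stepC":(336,365),"blank":(364,232),"jar":(466,200),"tape":(292,196),"tray":(548,371),"bin":(558,267)}
z0=np.nanmedian(P[250:290,200:300,2]);print("table z",z0)
H=P[...,2]
m=(H>z0+0.006).astype(np.uint8);n,lab,st,ce=cv2.connectedComponentsWithStats(m)
for k,(u,v) in pts.items():
    u,v=int(u*s),int(v*s);L=lab[v-3:v+4,u-3:u+4];L=L[L>0]
    if k in("tray","bin"):
        w=lab[v-40:v+40,u-40:u+40];w=w[w>0];l=np.bincount(w).argmax()
    elif len(L)==0: print(k,"none");continue
    else:l=np.bincount(L).argmax()
    p=P[lab==l];top=np.percentile(p[:,2],90);q=p[p[:,2]>top-0.006] if k not in("stepA","stepB","stepC") else p
    (c,wh,a)=cv2.minAreaRect(q[:,:2].astype(np.float32)*1000)
    print(k,len(p),"top",(top*1000).round(1),"c",np.round(c,1),"wh",np.round(wh,1),"a",round(a,1))
    if k[:4]=="step":
        hi=p[p[:,2]>z0+.030,:2].mean(0);lo=p[p[:,2]<z0+.018,:2].mean(0);print("   low dir",np.degrees(np.arctan2(*(lo-hi)[::-1])).round(1),((lo-hi)*1000).round(1), len(p))
E
python3 meas.py
python3 - <<'E'
import cv2
a=cv2.imread("pics/top0.png")[140:250,95:200];cv2.imwrite("pics/dial.png",cv2.resize(a,None,fx=5,fy=5,interpolation=cv2.INTER_CUBIC))
E
```

```text
table z 0.0014597011565484763
strapA 257 top 18.5 c [ 548.3 -123.6] wh [78.8 24.2] a 1.0
strapB 250 top 19.0 c [ 445.5 -123. ] wh [26.1 79.5] a 87.6
strapC 248 top 18.7 c [441.8 -39.4] wh [25.9 78.4] a 81.3
stepA 197 top 39.0 c [560.4  35.4] wh [49.3 30.6] a 18.1
   low dir 16.5 [25.7  7.6] 197
stepB 203 top 38.7 c [558.9 -45.5] wh [49.3 26.6] a 1.1
   low dir 2.8 [27.3  1.4] 203
stepC 203 top 38.5 c [434.4  47.4] wh [48.6 28.1] a 25.0
   low dir 24.1 [28.5 12.7] 203
blank 548 top 30.6 c [661.6   6.5] wh [42.1 89.6] a 7.1
jar 332 top 66.4 c [ 715.2 -163.6] wh [41.7 41.2] a 73.5
tape 613 top 40.6 c [719.8 131. ] wh [58.2 61.9] a 84.1
tray 638 top 27.6 c [ 433.2 -304.9] wh [130.1 181. ] a 3.0
bin 1557 top 47.3 c [ 605.9 -319.7] wh [111.2 201.5] a 6.8
```

View pics/dial.png

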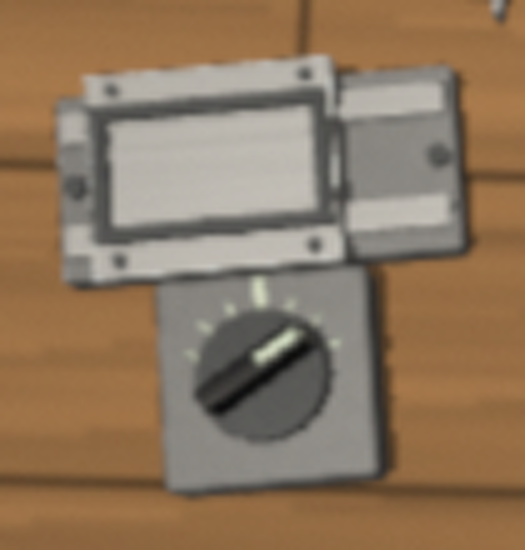

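The pointer (white half of the bar) sits about 0.9 rad clockwise of the long mark at crop (260,292). The sizes match the description: straps 79x25, steps 49x28, blank 90x42. I'll put the hardware away first.

```bash
cat >> h.py <<'E'
def go(x,y,z,ang,p=None,a0=None):
    """turn first (units of tool z), then shifts along the turned tool axes; tool assumed vertical"""
    o=ctrl.get_obs();M=R.from_rotvec(o["tool_rot"]).as_matrix()
    p=o["tool_pos"] if p is None else np.array(p)
    a=np.degrees(np.arctan2(M[1,0],M[0,0])) if a0 is None else a0
    dw=(ang-a+180)%360-180;c,s=np.cos(np.radians(ang)),np.sin(np.radians(ang))
    D=np.array([x,y,z])-p
    sh=np.array([D@[c,s,0],D@[s,-c,0],-D[2]])/0.02
    print(f"turn {-dw/45:.3f}  shift units x {sh[0]:.2f} y {sh[1]:.2f} z {sh[2]:.2f}")
E
python3 - <<'E'
from h import *
o=ctrl.get_obs();M=R.from_rotvec(o["tool_rot"]).as_matrix();print(M.round(3))
go(.434,.047,.15,204.6)
E
```

```text
[[-0.9    0.437 -0.001]
 [ 0.437  0.9   -0.002]
 [ 0.    -0.002 -1.   ]]
turn -1.122  shift units x 3.37 y -26.76 z 2.08
```

Request:
jog_arm([
  [0,0,0,0,0,-0.187,1],
  [0,0,0,0,0,-0.187,1],
  [0,0,0,0,0,-0.187,1],
  [0,0,0,0,0,-0.187,1],
  [0,0,0,0,0,-0.187,1],
  [0,0,0,0,0,-0.187,1],
  [0.5,-1,0,0,0,0,1],
  [0.5,-1,0,0,0,0,1],
])

```text
t: 0.9
tool_pos: [0.271, 0.5169, 0.1919]
tool_rot: [0.67, -3.068, 0.002]
contact_force: [0.3, -0.3, 0.6]
opening: 0.0849
grip_force: 0.0
```

Request:
jog_arm([
  [0.3,-1,0,0,0,0,1],
  [0.3,-1,0,0,0,0,1],
  [0.3,-1,0,0,0,0,1],
  [0.3,-1,0,0,0,0,1],
  [0.3,-1,0,0,0,0,1],
  [0.3,-1,0,0,0,0,1],
  [0.3,-1,0,0,0,0,1],
  [0.3,-1,0,0,0,0,1],
])

```text
t: 1.7
tool_pos: [0.294, 0.3511, 0.1922]
tool_rot: [0.669, -3.069, 0.001]
contact_force: [-0.1, -0.3, 0.2]
opening: 0.0855
grip_force: 0.0
```

Request:
jog_arm([
  [0,-1,0,0,0,0,1],
  [0,-1,0,0,0,0,1],
  [0,-1,0,0,0,0,1],
  [0,-1,0,0,0,0,1],
  [0,-1,0,0,0,0,1],
  [0,-1,0,0,0,0,1],
  [0,-1,0,0,0,0,1],
  [0,-1,0,0,0,0,1],
])

```text
t: 2.5
tool_pos: [0.3608, 0.2058, 0.1923]
tool_rot: [0.669, -3.069, 0.0]
contact_force: [0.7, -0.6, 0.2]
opening: 0.086
grip_force: 0.0
```

Request:
jog_arm([
  [0,-1,0.25,0,0,0,1],
  [0,-1,0.25,0,0,0,1],
  [0,-1,0.25,0,0,0,1],
  [0,-1,0.25,0,0,0,0.2],
  [0,-1,0.25,0,0,0,0.2],
  [0,-1,0.25,0,0,0,0.2],
  [0,-1,0.25,0,0,0,0.2],
  [0,-1,0.25,0,0,0,0.2],
])

```text
t: 3.3
tool_pos: [0.4274, 0.0604, 0.1521]
tool_rot: [0.669, -3.069, -0.0]
contact_force: [0.4, -0.4, -0.4]
opening: 0.0514
grip_force: 0.0
```

```bash
cat >> h.py <<'E'
def comps(name="wrist",fn=None,hmin=.006,amin=150):
    im,d,K,T=grab(name,fn);P=cloud(d,K,T);H=P[...,2]
    m=((H>hmin)&(H<.1)).astype(np.uint8)
    n,lab,st,ce=cv2.connectedComponentsWithStats(m)
    print("bench z",np.nanmedian(H[(H<.006)&(H>-.01)]).round(4))
    for l in range(1,n):
        if st[l,4]<amin: continue
        p=P[lab==l];c,wh,a=cv2.minAreaRect(p[:,:2].astype(np.float32)*1000)
        col=np.median(im[lab==l],0).astype(int)
        if max(wh)>130: 
            if name=="wrist": continue
        if wh[0]<wh[1]: wh=wh[::-1];a-=90
        b="" if st[l,0]>0 and st[l,1]>0 and st[l,0]+st[l,2]<512 and st[l,1]+st[l,3]<384 else "EDGE"
        hi=p[p[:,2]>.030,:2];lo=p[p[:,2]<.018,:2];s=""
        if len(hi)>20 and len(lo)>20: v=(lo.mean(0)-hi.mean(0))*1000;s="lowdir %.1f len %.0f"%(np.degrees(np.arctan2(v[1],v[0])),np.hypot(*v))
        print(np.round(c,1),"wh",np.round(wh,1),"a",round(a,1),"top",(np.percentile(p[:,2],95)*1000).round(1),"rgb",col,b,s)
    return im,P
E
python3 - <<'E'
from h import *
comps(fn="w1.png"); go(.4325,.0455,.008,204.6)
E
```

```text
bench z 0.0014
[ 445.  -121.8] wh [80.4 26.9] a -2.1 top 16.6 rgb [205 198 192]  
[441.2 -38.3] wh [80.2 26.3] a -8.9 top 16.5 rgb [145 140 136]  
[433.7  48.2] wh [48.1 28. ] a 24.6 top 38.1 rgb [108  94  89]  lowdir 26.6 len 28
[ 546.4 -121.6] wh [80.9 27. ] a 1.1 top 16.5 rgb [204 197 191]  
[448.7 216.2] wh [110.5  59.1] a -83.5 top 71.7 rgb [124 120 118]  lowdir -127.5 len 25
[557.9 -44.1] wh [50.1 28.4] a 1.1 top 38.1 rgb [118 113 110]  lowdir 8.3 len 17
[577.7 150.7] wh [103.4  83.8] a -54.2 top 51.8 rgb [164 157 153]  lowdir -118.3 len 22
[557.4 272.6] wh [35.2 25.3] a 34.8 top 57.8 rgb [203 196 190] EDGE 
turn -0.002  shift units x 0.06 y -0.68 z 7.16
```

View pics/w1.png

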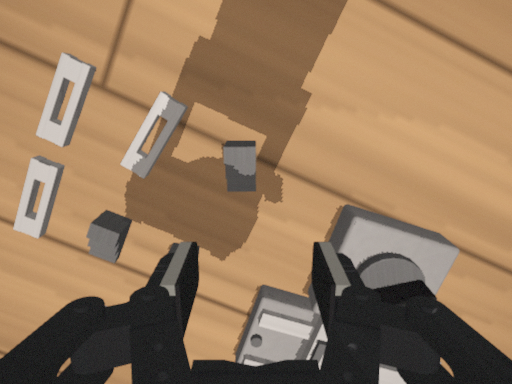

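The wrist view shows step C at (240,165), the grey straps at (65,100), (153,133) and (38,195), and the other step at (108,235). Heights and sizes agree with the description.

Request:
jog_arm([
  [0.23,-0.69,0.25,0,0,0,0.2],
  [0,0,1,0,0,0,0.2],
  [0,0,1,0,0,0,0.2],
  [0,0,1,0,0,0,0.2],
  [0,0,1,0,0,0,0.2],
  [0,0,1,0,0,0,0.2],
  [0,0,1,0,0,0,0.2],
  [0,0,1,0,0,0,0.2],
], grip_force=60)

```text
t: 4.15
tool_pos: [0.4286, 0.047, 0.0068]
tool_rot: [0.669, -3.069, -0.0]
contact_force: [0.0, 0.7, 0.1]
opening: 0.0516
grip_force: 0.0
```

Request:
jog_arm([
  [0,0,0,0,0,0,-1],
  [0,0,0,0,0,0,-1],
  [0,0,0,0,0,0,-1],
  [0,0,0,0,0,0,-1],
  [0,0,-0.5,0,0,0,-1],
  [0,0,-1,0,0,0,-1],
  [0,0,-1,0,0,0,-1],
  [0,0,-1,0,0,0,-1],
])

```text
t: 4.95
tool_pos: [0.4295, 0.0467, 0.0799]
tool_rot: [-0.669, 3.068, -0.001]
contact_force: [0.7, -0.3, 0.3]
opening: -0.0004
grip_force: 0.0
```

```bash
python3 - <<'E'
from h import *
print(ctrl.get_obs()["opening"])
# bin local slots
b=np.array([.604,-.318]);a=np.radians(6.8);X=np.array([np.cos(a),np.sin(a)]);Y=np.array([-np.sin(a),np.cos(a)])
for s in(-.055,0,.055):
    q=b+s*Y;print(q.round(4), (q-0.005*X).round(4))
go(*(b-.055*Y-.005*X),.1,186.8)
E
```

```text
-0.0004446813243652313
[ 0.6105 -0.3726] [ 0.6055 -0.3732]
[ 0.604 -0.318] [ 0.599  -0.3186]
[ 0.5975 -0.2634] [ 0.5925 -0.264 ]
turn 0.396  shift units x -6.26 y -21.89 z -1.01
```

```bash
python3 - <<'E'
from h import *
comps(fn="w2.png")
E
```

```text
bench z 0.0014
[ 444.7 -121.8] wh [80.1 27.3] a -2.3 top 16.4 rgb [208 202 196] EDGE 
[441.  -38.3] wh [80.3 26.2] a -8.9 top 16.4 rgb [150 144 139]  
[433.7  48.1] wh [48.4 28.1] a 24.3 top 38.1 rgb [82 80 78]  lowdir 25.1 len 27
[ 545.8 -117.6] wh [82.1 23.9] a 5.0 top 16.3 rgb [204 197 191] EDGE 
[445.3 214.3] wh [110.5  56.9] a -80.7 top 68.6 rgb [123 119 116] EDGE lowdir -114.2 len 22
[558.  -44.3] wh [50.4 28.5] a 0.8 top 38.0 rgb [108 104  99]  lowdir 11.6 len 13
[536.8  30.6] wh [28.4  5.7] a -82.6 top 18.7 rgb [65 64 62]  
[508.8 182.1] wh [30.5  7.8] a 76.4 top 42.3 rgb [173 166 161]
```

View pics/w2.png

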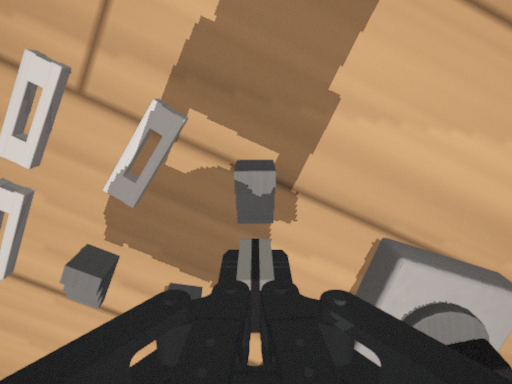

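The fingers hadn't finished closing when the lift began, and the block wasn't disturbed. I'll repeat with a longer close.

Request:
jog_arm([
  [0,0,0,0,0,0,0.1],
  [0,0,0,0,0,0,0.1],
  [0,0,0,0,0,0,0.1],
  [0,0,0,0,0,0,0.1],
  [0,0,0,0,0,0,0.1],
  [0,0,0,0,0,0,0.1],
  [0,0,0,0,0,0,0.1],
  [0,0,0,0,0,0,0.1],
])

```text
t: 5.8
tool_pos: [0.4291, 0.0467, 0.0777]
tool_rot: [0.669, -3.069, -0.0]
contact_force: [-0.1, 0.4, 0.2]
opening: 0.0469
grip_force: 0.0
```

Request:
jog_arm([
  [0,0,1,0,0,0,0.1],
  [0,0,1,0,0,0,0.1],
  [0,0,1,0,0,0,0.1],
  [0,0,0.6,0,0,0,0.1],
  [0,0,0,0,0,0,-1],
  [0,0,0,0,0,0,-1],
  [0,0,0,0,0,0,-1],
  [0,0,0,0,0,0,-1],
])

```text
t: 6.6
tool_pos: [0.4301, 0.0466, 0.007]
tool_rot: [-0.669, 3.067, -0.001]
contact_force: [0.1, -0.1, 0.1]
opening: 0.0002
grip_force: 0.0
```

Request:
jog_arm([
  [0,0,0,0,0,0,-1],
  [0,0,0,0,0,0,-1],
  [0,0,-0.5,0,0,0,-1],
  [0,0,-1,0,0,0,-1],
  [0,0,-1,0,0,0,-1],
  [0,0,-1,0,0,0,-1],
  [0,0,-1,0,0,0,-1],
  [0,0,0,0,0,0,-1],
])

```text
t: 7.4
tool_pos: [0.4318, 0.0466, 0.0998]
tool_rot: [-0.668, 3.062, -0.003]
contact_force: [0.0, -0.1, -0.8]
opening: 0.0003
grip_force: 0.0
```

```bash
python3 - <<'E'
from h import *
im,P=comps(fn="w3.png")
o=ctrl.get_obs();print(o["tool_pos"],o["opening"],o["q"].round(3))
K,T=cam("wrist",o);p=np.linalg.inv(T)@np.r_[o["tool_pos"],1];print("TCP px",K@p[:3]/p[2])
for v in range(200,330,10): print(v,P[v,248:272:6].round(3).tolist())
E
```

```text
bench z 0.0014
[ 445. -122.] wh [80.6 27.4] a -2.2 top 16.5 rgb [209 202 196]  
[440.8 -38.4] wh [80.1 26.3] a -8.9 top 16.5 rgb [149 143 138]  
[433.8  48.3] wh [48.7 28.1] a 24.9 top 38.2 rgb [83 81 78]  lowdir 25.9 len 27
[ 546.2 -121.7] wh [80.9 27.3] a 0.7 top 16.5 rgb [207 200 194] EDGE 
[453.4 216.7] wh [111.   69.1] a -83.3 top 79.2 rgb [123 119 116] EDGE lowdir -108.7 len 25
[558.2 -44.3] wh [50.3 28.4] a 0.7 top 38.2 rgb [119 115 108]  lowdir 10.5 len 14
[539.1  36.1] wh [35.8 18.4] a 69.3 top 37.1 rgb [66 64 63]  lowdir -69.1 len 3
[527.1 198.4] wh [47.4 10.3] a 65.7 top 42.3 rgb [173 167 162]  
[0.43052245 0.0466424  0.09780341] 4.0784980638010866e-05 [-0.064 -0.363  2.144 -0.     1.356 -2.065]
TCP px [254.67412814 222.33291804   1.        ]
200 [[0.45, 0.048, 0.013], [0.447, 0.052, 0.014], [0.445, 0.057, 0.013], [0.443, 0.062, 0.012]]
210 [[0.457, 0.052, 0.014], [0.455, 0.056, 0.014], [0.453, 0.061, 0.014], [0.451, 0.065, 0.013]]
220 [[0.47, 0.057, 0.002], [0.468, 0.062, 0.0], [0.466, 0.067, 0.002], [0.464, 0.072, 0.001]]
230 [[0.479, 0.061, 0.001], [0.477, 0.066, 0.001]
[... 203 characters left out ...]
044, 0.154], [0.42, 0.047, 0.154]]
260 [[0.423, 0.04, 0.162], [0.422, 0.042, 0.163], [0.421, 0.044, 0.162], [0.42, 0.046, 0.163]]
270 [[0.423, 0.04, 0.17], [0.421, 0.042, 0.171], [0.421, 0.044, 0.17], [0.42, 0.046, 0.17]]
280 [[0.423, 0.04, 0.177], [0.422, 0.042, 0.177], [0.421, 0.044, 0.177], [0.42, 0.046, 0.177]]
290 [[0.422, 0.04, 0.185], [0.425, 0.044, 0.177], [0.424, 0.045, 0.178], [0.419, 0.045, 0.184]]
300 [[0.425, 0.041, 0.185], [0.429, 0.045, 0.177], [0.424, 0.046, 0.183], [0.419, 0.045, 0.19]]
310 [[0.427, 0.042, 0.187], [0.433, 0.047, 0.177], [0.426, 0.046, 0.186], [0.419, 0.045, 0.195]]
320 [[0.431, 0.044, 0.187], [0.436, 0.049, 0.178], [0.429, 0.048, 0.186], [0.419, 0.045, 0.2]]
```

View pics/w3.png

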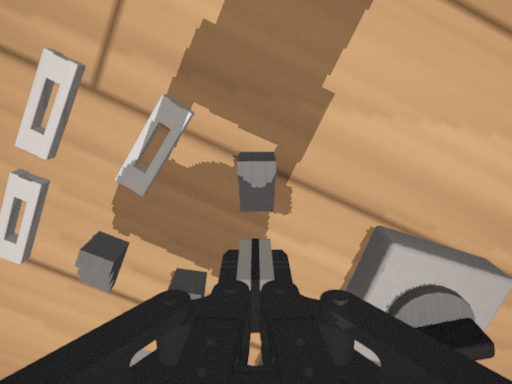

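The fingertips show at row 237, which puts them about 43 mm above the reported TCP. That explains why they closed above the block. I'll go deeper in stages and watch the force.

Request:
jog_arm([
  [0,0,1,0,0,0,0.1],
  [0,0,1,0,0,0,0.1],
  [0,0,0,0,0,0,0.1],
  [0,0,0,0,0,0,0.1],
  [0,0,0,0,0,0,0.1],
  [0,0,0,0,0,0,0.1],
  [0,0,0,0,0,0,0.1],
  [0,0,0,0,0,0,0.1],
])

```text
t: 8.25
tool_pos: [0.4295, 0.0467, 0.0564]
tool_rot: [-0.669, 3.069, -0.0]
contact_force: [0.5, -0.3, 0.4]
opening: 0.0471
grip_force: 0.0
```

Request:
jog_arm([
  [0,0,0.6,0,0,0,0.1],
  [0,0,0.6,0,0,0,0.1],
  [0,0,0.6,0,0,0,0.1],
  [0,0,0.6,0,0,0,0.1],
  [0,0,0.5,0,0,0,0.1],
  [0,0,0.5,0,0,0,0.1],
  [0,0,0.3,0,0,0,0.1],
  [0,0,0,0,0,0,0.1],
])

```text
t: 9.05
tool_pos: [0.4282, 0.0467, -0.0193]
tool_rot: [0.669, -3.067, -0.001]
contact_force: [0.8, 0.1, 0.6]
opening: 0.0469
grip_force: 0.0
```

```bash
python3 - <<'E'
from h import *
im,P=comps(fn="w4.png")
o=ctrl.get_obs();print(o["tool_pos"])
# dark finger front faces near: points within 30mm of tool axis laterally, in front
M=R.from_rotvec(o["tool_rot"]).as_matrix();Q=(P-o["tool_pos"])@M
m=(abs(Q[...,1])<.06)&(Q[...,0]>-.02)&(Q[...,0]<.02)&(Q[...,2]<-.03)&(Q[...,2]>-.08)
print(np.nanmax(Q[m][:,2]), [ (np.percentile(Q[m][:,i],[1,50,99])*1000).round(1).tolist() for i in range(3)])
E
```

```text
bench z 0.0014
[440.7 -38.3] wh [80.4 26.6] a -9.0 top 16.3 rgb [166 160 155]  
[433.5  48.3] wh [49.5 28.1] a 24.8 top 38.0 rgb [92 89 87]  lowdir 24.5 len 20
[419.5  42.7] wh [31.2  3.6] a -64.9 top 99.7 rgb [40 41 41] EDGE 
[ 0.42884834  0.04674302 -0.01858191]
-0.030014093516735157 [[-12.2, 8.8, 19.3], [-35.5, -0.5, 36.0], [-79.6, -56.0, -32.1]]
```

View pics/w4.png

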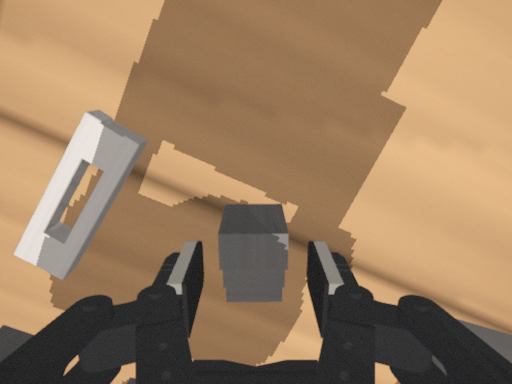

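The fingers straddle the block (tips at rows ~240, block at (253,255)). I'll go 14 mm lower and close.

Request:
jog_arm([
  [0,0,0.35,0,0,0,0.1],
  [0,0,0.3,0,0,0,0.1],
  [0,0,0,0,0,0,-1],
  [0,0,0,0,0,0,-1],
  [0,0,0,0,0,0,-1],
  [0,0,0,0,0,0,-1],
  [0,0,0,0,0,0,-1],
  [0,0,0,0,0,0,-1],
])

```text
t: 9.9
tool_pos: [0.4289, 0.0467, -0.0313]
tool_rot: [0.669, -3.069, -0.0]
contact_force: [-0.2, 0.2, -2.5]
opening: 0.0268
grip_force: 59.1
```

Request:
jog_arm([
  [0,0,-0.5,0,0,0,-1],
  [0,0,-1,0,0,0,-1],
  [0,0,-1,0,0,0,-1],
  [0,0,-1,0,0,0,-1],
  [0,0,-1,0,0,0,-1],
  [0,0,-0.5,0,0,0,-1],
  [0,0,0,0,0,0,-1],
  [0,0,0,0,0,0,-1],
])

```text
t: 10.7
tool_pos: [0.4287, 0.0467, 0.0684]
tool_rot: [0.669, -3.069, -0.0]
contact_force: [1.1, -0.0, -2.9]
opening: 0.0267
grip_force: 59.3
```

```bash
python3 - <<'E'
from h import *
comps()
go(.6055,-.3732,.065,186.8)
E
```

```text
bench z 0.0014
[ 444.7 -121.8] wh [80.5 27.3] a -2.1 top 16.4 rgb [213 206 201] EDGE 
[441.1 -38.4] wh [80.7 26.3] a -8.9 top 16.5 rgb [156 150 145]  
[ 543.2 -108.9] wh [77.1 15.5] a 12.3 top 16.1 rgb [128 123 119] EDGE 
[444.3 215.2] wh [110.6  51.5] a -84.2 top 54.8 rgb [135 130 126] EDGE lowdir -110.9 len 20
[557.8 -44.3] wh [49.8 28.8] a 1.4 top 38.1 rgb [89 83 80]  lowdir 10.6 len 9
[551.1 127.4] wh [27.8 12.9] a -37.0 top 21.5 rgb [94 90 88]  
[483.6 190.7] wh [10.7  8.3] a 30.4 top 57.1 rgb [73 72 70]  
turn 0.396  shift units x -6.31 y -21.90 z 0.14
```

Request:
jog_arm([
  [0,0,0,0,0,0.132,-1],
  [0,0,0,0,0,0.132,-1],
  [0,0,0,0,0,0.132,-1],
  [-0.3,-1,0,0,0,0,-1],
  [-0.3,-1,0,0,0,0,-1],
  [-0.3,-1,0,0,0,0,-1],
  [-0.3,-1,0,0,0,0,-1],
  [-0.3,-1,0,0,0,0,-1],
])

```text
t: 11.55
tool_pos: [0.4698, -0.0495, 0.0671]
tool_rot: [0.186, -3.133, -0.002]
contact_force: [0.8, 0.6, -2.3]
opening: 0.0266
grip_force: 59.5
```

Request:
jog_arm([
  [-0.3,-1,0,0,0,0,-1],
  [-0.3,-1,0,0,0,0,-1],
  [-0.3,-1,0,0,0,0,-1],
  [-0.3,-1,0,0,0,0,-1],
  [-0.3,-1,0,0,0,0,-1],
  [-0.3,-1,0,0,0,0,-1],
  [-0.3,-1,0,0,0,0,-1],
  [-0.3,-1,0,0,0,0,-1],
])

```text
t: 12.35
tool_pos: [0.5364, -0.2025, 0.0667]
tool_rot: [0.186, -3.133, -0.003]
contact_force: [-0.8, -0.5, -2.1]
opening: 0.0269
grip_force: 59.5
```

Request:
jog_arm([
  [-0.3,-1,0,0,0,0,-1],
  [-0.3,-1,0,0,0,0,-1],
  [-0.3,-1,0,0,0,0,-1],
  [-0.3,-1,0,0,0,0,-1],
  [-0.3,-1,0,0,0,0,-1],
  [-0.3,-1,0,0,0,0,-1],
  [-0.3,-1,0,0,0,0,-1],
  [-0.3,-1,0,0,0,0,-1],
])

```text
t: 13.15
tool_pos: [0.6031, -0.3555, 0.0662]
tool_rot: [0.186, -3.133, -0.004]
contact_force: [-0.2, 0.1, -1.4]
opening: 0.0269
grip_force: 59.5
```

```bash
cat >> h.py <<'E'
def box(name,zt,dims,near,fn=None):
    "rim fit: points within 5 mm of top height zt, near xy"
    im,d,K,T=grab(name,fn);P=cloud(d,K,T)
    m=(abs(P[...,2]-zt)<.005)&(np.hypot(P[...,0]-near[0],P[...,1]-near[1])<.13)
    p=P[m];c,wh,a=cv2.minAreaRect(p[:,:2].astype(np.float32)*1000)
    print(name,len(p),np.round(c,1),np.round(wh,1),round(a,1),np.median(p[:,2]).round(4))
E
python3 - <<'E'
from h import *
print(ctrl.get_obs()["opening"])
box("wrist",.046,0,(.604,-.318)); go(.6055,-.3732,-.024,186.8)
E
```

```text
0.026878110835436998
wrist 7427 [ 604.8 -318.9] [110.3 200.7] 6.6 0.0458
turn -0.002  shift units x 0.01 y -0.73 z 4.53
```

Request:
jog_arm([
  [0,-0.8,0,0,0,0,-1],
  [0,0,1,0,0,0,-1],
  [0,0,1,0,0,0,-1],
  [0,0,1,0,0,0,-1],
  [0,0,1,0,0,0,-1],
  [0,0,0.45,0,0,0,-1],
  [0,0,0,0,0,0,-0.1],
  [0,0,0,0,0,0,-0.1],
])

```text
t: 14.0
tool_pos: [0.6065, -0.372, -0.0191]
tool_rot: [-0.186, 3.135, -0.002]
contact_force: [0.1, -0.4, 0.1]
opening: 0.0383
grip_force: 0.0
```

Request:
jog_arm([
  [0,0,0,0,0,0,-0.1],
  [0,0,0,0,0,0,-0.1],
  [0,0,-0.5,0,0,0,-0.1],
  [0,0,-1,0,0,0,-0.1],
  [0,0,-1,0,0,0,-0.1],
  [0,0,-1,0,0,0,-0.1],
  [0,0,-1,0,0,0,-0.1],
  [0,0,0,0,0,0,0],
])

```text
t: 14.8
tool_pos: [0.6086, -0.3735, 0.0767]
tool_rot: [-0.186, 3.129, -0.01]
contact_force: [0.7, 0.2, 1.0]
opening: 0.0429
grip_force: 0.0
```

```bash
python3 - <<'E'
from h import *
print("wrist");comps(hmin=.012);print("top");comps("top",amin=100)
# next: stepB center 557.9,-44.2 angle 1
go(.553,-.0443,.068,181)
E
```

```text
wrist
bench z 0.0015
[ 608.8 -369.3] wh [48.3 28.1] a 6.6 top 43.1 rgb [78 76 74]  lowdir 7.6 len 15
[ 663.4 -367.5] wh [73.6  6.6] a -83.4 top 46.6 rgb [110 105 102]  lowdir -150.7 len 1
[ 696.6 -170.8] wh [39.  12.4] a -66.3 top 53.4 rgb [128 121 107] EDGE lowdir 143.8 len 2
top
bench z 0.0014
[851.   23.3] wh [201.3  33.9] a -24.7 top 29.7 rgb [205  50  43]  
[ 834.3 -241.2] wh [158.9  75.6] a -3.6 top 92.2 rgb [128 117 102]  lowdir -17.1 len 15
[ 804.7 -100.6] wh [83.5 27.4] a 14.9 top 19.6 rgb [ 66 188 169]  
[720.5 131.2] wh [87.1 63.4] a -6.6 top 41.8 rgb [98 84 75]  lowdir -137.1 len 19
[ 721.5 -160.2] wh [63.9 46.4] a 16.5 top 67.3 rgb [232 235 221]  lowdir 178.2 len 10
[662.7   6.1] wh [98.5 46.5] a -85.9 top 31.7 rgb [241 238 233]  lowdir -167.9 len 19
[ 610.9 -295.3] wh [157.4 127. ] a -82.9 top 47.8 rgb [172 163 155]  lowdir -100.0 len 18
[529.1 225.1] wh [222.8 221.9] a 7.7 top 60.0 rgb [163 159 153]  lowdir -117.6 len 40
[560.4  35.4] wh [49.4 28.6] a 15.2 top 40.6 rgb [105 103 100]  lowdir 15.3 len 28
[ 548.  -125.4] wh [82. 32.] a 0.9 top 19.6 rgb [202 194 183]  
[558.4 -45.7] wh [50.4 31.9] a 1.5 top 40.0 rgb [104 104 100]  lowdir 2.9 len 27
[ 445.8 -121.9] wh [79.9 28.1] a -2.5 top 19.0 rgb [221 218 208]  
[443.5 -39.6] wh [83.3 26. ] a -9.0 top 20.0 rgb [225 222 216]  
[ 394.6 -390.3] wh [68.8 32.3] a -30.4 top 29.1 rgb [184 179 171]  
[ 255.8 -393.1] wh [81.  32.4] a -9.9 top 19.3 rgb [ 70 118 201]  
turn 0.129  shift units x 2.38 y 16.42 z 0.19
```

Request:
jog_arm([
  [0,0,0,0,0,0.129,0.1],
  [0.3,1,0,0,0,0,0.1],
  [0.3,1,0,0,0,0,0.1],
  [0.3,1,0,0,0,0,0.1],
  [0.3,1,0,0,0,0,0.1],
  [0.3,1,0,0,0,0,0.1],
  [0.3,1,0,0,0,0,0.1],
  [0.3,1,0,0,0,0,0.1],
])

```text
t: 15.7
tool_pos: [0.56, -0.2307, 0.0682]
tool_rot: [0.027, -3.139, -0.002]
contact_force: [-0.6, 0.5, 0.1]
opening: 0.0469
grip_force: 0.0
```

Request:
jog_arm([
  [0.3,1,0,0,0,0,0.1],
  [0,1,0,0,0,0,0.1],
  [0,1,0,0,0,0,0.1],
  [0,1,0,0,0,0,0.1],
  [0,1,0,0,0,0,0.1],
  [0,1,0,0,0,0,0.1],
  [0,1,0,0,0,0,0.1],
  [0,1,0,0,0,0,0.1],
])

```text
t: 16.5
tool_pos: [0.5514, -0.0711, 0.0683]
tool_rot: [0.027, -3.139, -0.001]
contact_force: [0.6, -0.3, 0.1]
opening: 0.0467
grip_force: 0.0
```

Request:
jog_arm([
  [0,1,0,0,0,0,0.1],
  [0,0.4,0,0,0,0,0.1],
  [0,0,0,0,0,0,0.1],
])

```text
t: 16.8
tool_pos: [0.5514, -0.0434, 0.0688]
tool_rot: [0.029, -3.14, -0.0]
contact_force: [-0.3, -1.4, -0.0]
opening: 0.0471
grip_force: 0.0
```

```bash
python3 - <<'E'
from h import *
comps(hmin=.008)
go(.553,-.0442,-.032,181)
E
```

```text
bench z 0.0014
[ 455.7 -122.6] wh [58.5 26.9] a -1.8 top 16.4 rgb [218 211 205] EDGE 
[452.6 -40.3] wh [56.6 26. ] a -8.9 top 16.5 rgb [150 145 141] EDGE 
[ 479.4 -211.9] wh [25.5  2.6] a 2.0 top 16.2 rgb [104 100  96] EDGE 
[ 546.3 -121.7] wh [79.7 26.7] a 0.7 top 16.4 rgb [148 142 138]  
[558.1 -44.4] wh [48.7 28. ] a 0.8 top 38.2 rgb [82 79 77]  lowdir 0.4 len 27
[559.7  36.6] wh [49.2 28.6] a 16.1 top 38.0 rgb [126 122 119]  lowdir 11.2 len 23
[ 593.6 -220. ] wh [108.9  21.2] a -3.5 top 45.6 rgb [106 102  99] EDGE lowdir -174.4 len 31
[593.6 137.3] wh [100.6  23.1] a 5.4 top 36.1 rgb [94 90 87] EDGE lowdir -153.8 len 16
[662.9 -13.3] wh [48.5 41.6] a -84.0 top 28.3 rgb [242 232 226]  
[ 703.3 -143.7] wh [19.2  6.2] a 42.6 top 37.9 rgb [139 132 114] EDGE 
turn 0.001  shift units x -0.07 y -0.00 z 5.06
```

Request:
jog_arm([
  [0,0,1,0,0,0,0.1],
  [0,0,1,0,0,0,0.1],
  [0,0,1,0,0,0,0.1],
  [0,0,1,0,0,0,0.1],
  [0,0,0.5,0,0,0,0.1],
  [0,0,0.5,0,0,0,0.1],
  [0,0,0,0,0,0,-1],
  [0,0,0,0,0,0,-1],
])

```text
t: 17.65
tool_pos: [0.5524, -0.0445, -0.0298]
tool_rot: [-0.027, 3.141, -0.0]
contact_force: [0.1, -0.6, -2.0]
opening: 0.0271
grip_force: 60.5
```

Request:
jog_arm([
  [0,0,0,0,0,0,-1],
  [0,0,0,0,0,0,-1],
  [0,0,0,0,0,0,-1],
  [0,0,0,0,0,0,-1],
  [0,0,-0.5,0,0,0,-1],
  [0,0,-1,0,0,0,-1],
  [0,0,-1,0,0,0,-1],
  [0,0,-1,0,0,0,-1],
])

```text
t: 18.45
tool_pos: [0.5522, -0.0442, 0.0413]
tool_rot: [-0.027, 3.141, -0.0]
contact_force: [-0.3, 0.7, -2.4]
opening: 0.0269
grip_force: 60.5
```

Request:
jog_arm([
  [0,0,-1,0,0,0,-1],
  [0,0,-0.5,0,0,-0.129,-1],
  [0,-1,0,0,0,0,-1],
  [0,-1,0,0,0,0,-1],
  [0,-1,0,0,0,0,-1],
  [0,-1,0,0,0,0,-1],
  [-0.3,-1,0,0,0,0,-1],
  [-0.3,-1,0,0,0,0,-1],
])

```text
t: 19.25
tool_pos: [0.5784, -0.1628, 0.0706]
tool_rot: [-0.186, 3.136, -0.0]
contact_force: [-0.0, 0.9, -2.4]
opening: 0.0268
grip_force: 60.8
```

Request:
jog_arm([
  [0,-1,0,0,0,0,-1],
  [0,-1,0,0,0,0,-1],
  [0,-1,0,0,0,0,-1],
  [0,-1,0,0,0,0,-1],
  [0,-1,0,0,0,0,-1],
  [0,-1,0,0,0,0,-1],
  [0,-1,0,0,0,0,-1],
  [0,-0.9,0,0,0,0,-1],
])

```text
t: 20.05
tool_pos: [0.597, -0.3207, 0.0697]
tool_rot: [0.185, -3.136, 0.0]
contact_force: [0.7, 0.7, -1.3]
opening: 0.0265
grip_force: 60.8
```

```bash
python3 - <<'E'
from h import *
print(ctrl.get_obs()["opening"])
go(.5995,-.3192,-.024,186.8)
E
```

```text
0.02653418958691013
turn -0.001  shift units x -0.13 y 0.06 z 4.69
```

Held. Lower it, release, and go back for step A.

Request:
jog_arm([
  [-0.1,0.1,1,0,0,0,-1],
  [0,0,1,0,0,0,-1],
  [0,0,1,0,0,0,-1],
  [0,0,1,0,0,0,-1],
  [0,0,0.6,0,0,0,-1],
  [0,0,0,0,0,0,-1],
  [0,0,0,0,0,0,-0.1],
  [0,0,0,0,0,0,-0.1],
])

```text
t: 20.85
tool_pos: [0.5996, -0.3174, -0.0207]
tool_rot: [-0.186, 3.134, -0.002]
contact_force: [-0.2, -0.7, -0.0]
opening: 0.0382
grip_force: 0.0
```

Request:
jog_arm([
  [0,0,0,0,0,0,-0.1],
  [0,0,0,0,0,0,-0.1],
  [0,0,-0.5,0,0,0,-0.1],
  [0,0,-1,0,0,0,-0.1],
  [0,0,-1,0,0,0,-0.1],
  [0,0,-1,0,0,0,-0.1],
  [0,0,-1,0,0,0,0.1],
  [0,0,0,0,0,0,0.1],
])

```text
t: 21.65
tool_pos: [0.6012, -0.3183, 0.073]
tool_rot: [-0.186, 3.13, -0.008]
contact_force: [1.7, -1.7, 0.3]
opening: 0.047
grip_force: 0.0
```

```bash
python3 - <<'E'
from h import *
comps(hmin=.012)
go(.555,.0352,.068,196.3)
E
```

```text
bench z 0.0015
[ 608.8 -369.2] wh [48.7 28.5] a 6.8 top 43.1 rgb [77 74 73]  lowdir 21.0 len 15
[ 604.7 -316.3] wh [48.4 28. ] a 6.6 top 43.1 rgb [79 77 76]  lowdir 5.6 len 14
[ 656.8 -312.1] wh [80.6  6.4] a -83.0 top 46.7 rgb [113 108 104]  lowdir 155.9 len 1
turn -0.211  shift units x -2.79 y 17.56 z 0.13
```

Request:
jog_arm([
  [0,0,0,0,0,-0.105,0.1],
  [0,0,0,0,0,-0.106,0.1],
  [0,1,0,0,0,0,0.1],
  [0,1,0,0,0,0,0.1],
  [0,1,0,0,0,0,0.1],
  [0,1,0,0,0,0,0.1],
  [0,1,0,0,0,0,0.1],
  [0,1,0,0,0,0,0.1],
])

```text
t: 22.5
tool_pos: [0.5638, -0.2001, 0.0663]
tool_rot: [0.444, -3.108, -0.002]
contact_force: [0.4, 0.2, 1.0]
opening: 0.0468
grip_force: 0.0
```

Request:
jog_arm([
  [-0.3,1,0,0,0,0,0.1],
  [-0.3,1,0,0,0,0,0.1],
  [-0.3,1,0,0,0,0,0.1],
  [-0.3,1,0,0,0,0,0.1],
  [-0.3,1,0,0,0,0,0.1],
  [-0.3,1,0,0,0,0,0.1],
  [-0.3,1,0,0,0,0,0.1],
  [-0.3,1,0,0,0,0,0.1],
])

```text
t: 23.3
tool_pos: [0.5654, -0.0332, 0.0669]
tool_rot: [0.445, -3.109, -0.001]
contact_force: [-0.1, 0.0, -0.3]
opening: 0.047
grip_force: 0.0
```

Request:
jog_arm([
  [-0.3,1,0,0,0,0,0.1],
  [0,1,0,0,0,0,0.1],
  [0,1,0,0,0,0,0.1],
  [0,0.5,0,0,0,0,0.1],
  [0,0,0,0,0,0,0.1],
])

```text
t: 23.8
tool_pos: [0.5515, 0.0355, 0.0671]
tool_rot: [0.447, -3.108, -0.0]
contact_force: [-0.5, 0.0, 0.7]
opening: 0.0469
grip_force: 0.0
```

```bash
python3 - <<'E'
from h import *
comps(hmin=.008)
go(.555,.0352,-.032,196.3)
E
```

```text
bench z 0.0014
[ 474.  -122.9] wh [27.2 21.8] a 87.8 top 16.5 rgb [202 196 190] EDGE 
[458.9 -41.3] wh [43.8 26.8] a -9.1 top 16.5 rgb [149 144 140] EDGE 
[ 546.5 -121.6] wh [80.4 27.7] a 0.6 top 16.4 rgb [207 200 194]  
[559.8  36.8] wh [49. 28.] a 15.9 top 38.1 rgb [80 78 76]  lowdir 16.5 len 26
[647.7 -31.2] wh [22.2 11.2] a -55.3 top 27.9 rgb [153 144 139]  
[658.   33.9] wh [41.4 36.8] a 5.6 top 28.3 rgb [244 233 227]  
turn 0.001  shift units x -0.15 y -0.02 z 4.97
```

Request:
jog_arm([
  [-0.1,0,1,0,0,0,0.1],
  [0,0,1,0,0,0,0.1],
  [0,0,1,0,0,0,0.1],
  [0,0,1,0,0,0,0.1],
  [0,0,0.5,0,0,0,0.1],
  [0,0,0.45,0,0,0,0.1],
  [0,0,0,0,0,0,-1],
  [0,0,0,0,0,0,-1],
])

```text
t: 24.65
tool_pos: [0.5547, 0.0348, -0.0307]
tool_rot: [-0.444, 3.109, -0.0]
contact_force: [0.9, -0.2, -2.2]
opening: 0.0271
grip_force: 60.3
```

Request:
jog_arm([
  [0,0,0,0,0,0,-1],
  [0,0,0,0,0,0,-1],
  [0,0,0,0,0,0,-1],
  [0,0,0,0,0,0,-1],
  [0,0,-0.5,0,0,0,-1],
  [0,0,-1,0,0,0,-1],
  [0,0,-1,0,0,0,-1],
  [0,0,-1,0,0,0,-1],
])

```text
t: 25.45
tool_pos: [0.5543, 0.035, 0.0402]
tool_rot: [-0.445, 3.109, -0.0]
contact_force: [-0.3, 0.2, -2.1]
opening: 0.0269
grip_force: 60.2
```

Request:
jog_arm([
  [0,0,-1,0,0,0.105,-1],
  [0,0,-0.5,0,0,0.106,-1],
  [0,-1,0,0,0,0,-1],
  [0,-1,0,0,0,0,-1],
  [0,-1,0,0,0,0,-1],
  [0,-1,0,0,0,0,-1],
  [0,-1,0,0,0,0,-1],
  [0,-1,0,0,0,0,-1],
])

```text
t: 26.25
tool_pos: [0.5686, -0.085, 0.0696]
tool_rot: [-0.186, 3.135, -0.0]
contact_force: [0.3, 0.5, -1.4]
opening: 0.0264
grip_force: 60.4
```

Request:
jog_arm([
  [0,-1,0,0,0,0,-1],
  [0,-1,0,0,0,0,-1],
  [0,-1,0,0,0,0,-1],
  [0,-1,0,0,0,0,-1],
  [0,-1,0,0,0,0,-1],
  [0,-1,0,0,0,0,-1],
  [0,-1,0,0,0,0,-1],
  [0,-1,0,0,0,0,-1],
])

```text
t: 27.05
tool_pos: [0.5875, -0.2446, 0.0688]
tool_rot: [0.186, -3.136, -0.0]
contact_force: [-0.1, 0.3, -1.3]
opening: 0.0272
grip_force: 60.4
```

Request:
jog_arm([
  [0,-1,0,0,0,0,-1],
  [0,0,0,0,0,0,-1],
])

```text
t: 27.25
tool_pos: [0.59, -0.266, 0.069]
tool_rot: [-0.182, 3.136, -0.002]
contact_force: [0.1, -0.8, -2.2]
opening: 0.0268
grip_force: 60.3
```

```bash
python3 - <<'E'
from h import *
print(ctrl.get_obs()["opening"])
go(.593,-.2645,-.024,186.8)
E
```

```text
0.026833309381840094
turn -0.003  shift units x -0.16 y 0.06 z 4.65
```

Request:
jog_arm([
  [-0.1,0.1,1,0,0,0,-1],
  [0,0,1,0,0,0,-1],
  [0,0,1,0,0,0,-1],
  [0,0,1,0,0,0,-1],
  [0,0,0.55,0,0,0,-1],
  [0,0,0,0,0,0,-1],
  [0,0,0,0,0,0,-0.1],
  [0,0,0,0,0,0,-0.1],
])

```text
t: 28.05
tool_pos: [0.5931, -0.2615, -0.02]
tool_rot: [-0.186, 3.133, -0.003]
contact_force: [-0.1, 0.2, -0.3]
opening: 0.0383
grip_force: 0.0
```

Request:
jog_arm([
  [0,0,0,0,0,0,-0.1],
  [0,0,0,0,0,0,-0.1],
  [0,0,-0.5,0,0,0,-0.1],
  [0,0,-1,0,0,0,-0.1],
  [0,0,-1,0,0,0,-0.1],
  [0,0,-1,0,0,0,-0.1],
  [0,0,-1,0,0,0,0.1],
  [0,0,0,0,0,0,0.1],
])

```text
t: 28.85
tool_pos: [0.5942, -0.2621, 0.0728]
tool_rot: [-0.186, 3.129, -0.007]
contact_force: [0.5, 0.2, 0.6]
opening: 0.0472
grip_force: 0.0
```

```bash
python3 - <<'E'
from h import *
comps(hmin=.008)
go(.5465,-.1217,.05,180.8)
E
```

```text
bench z 0.0015
[ 468.4 -124.4] wh [35.  26.9] a 1.6 top 16.3 rgb [199 192 186] EDGE 
[ 546.8 -122.2] wh [80.3 27.7] a 0.9 top 16.3 rgb [210 203 197]  
[ 611.2 -368.8] wh [53.5 29.4] a 6.4 top 43.1 rgb [120 116 113]  lowdir 36.4 len 13
[ 596.4 -257.6] wh [48.6 31.6] a 6.7 top 43.1 rgb [80 78 77]  lowdir 7.4 len 10
[ 605.7 -322. ] wh [49.1 40.1] a 6.7 top 43.1 rgb [77 74 73]  lowdir 30.3 len 11
[ 700.3 -156.8] wh [18.4 16.8] a 11.5 top 64.2 rgb [241 237 225] EDGE 
turn 0.133  shift units x 2.22 y 7.02 z 1.03
```

Request:
jog_arm([
  [0,0,0,0,0,0.133,0],
  [0.5,1,0,0,0,0,0],
  [0.5,1,0,0,0,0,0],
  [0.5,1,0,0,0,0,0],
  [0.5,1,0,0,0,0,0],
  [0.2,1,0,0,0,0,0],
  [0,1,0,0,0,0,0],
  [0,1,0,0,0,0,0],
])

```text
t: 29.7
tool_pos: [0.5449, -0.1199, 0.0669]
tool_rot: [0.022, -3.14, -0.001]
contact_force: [0.5, -0.2, -0.3]
opening: 0.0428
grip_force: 0.0
```

Request:
jog_arm([
  [0,0,1,0,0,0,0],
  [0,0,1,0,0,0,0],
  [0,0,0,0,0,0,0],
])

```text
t: 30.0
tool_pos: [0.5425, -0.1196, 0.024]
tool_rot: [0.023, -3.135, -0.004]
contact_force: [-0.3, -0.8, 0.1]
opening: 0.0426
grip_force: 0.0
```

```bash
python3 - <<'E'
from h import *
comps(hmin=.008)
go(.5465,-.1217,-.038,180.8)
E
```

```text
bench z 0.0014
[ 471.3 -221.8] wh [79.1 41.2] a -36.3 top 26.0 rgb [123 117 112] EDGE 
[ 455.6 -122.6] wh [58.2 26.1] a -2.3 top 16.4 rgb [154 149 145] EDGE 
[452.1 -40.5] wh [57.4 26.7] a -8.8 top 16.3 rgb [218 211 206] EDGE 
[ 546.2 -121.8] wh [80.1 26. ] a 0.8 top 16.3 rgb [152 146 142]  
[ 580.3 -247.8] wh [79.3 55.1] a 6.2 top 46.2 rgb [114 110 106] EDGE lowdir -75.8 len 2
[ 543.6 -147.8] wh [23.2 14.2] a 1.1 top 98.5 rgb [37 36 36]  
[542.8 -91.5] wh [23.4 14. ] a 0.9 top 98.5 rgb [38 38 38]  
[637.   45.2] wh [10.6  3.7] a 76.8 top 25.2 rgb [147 138 134] EDGE 
[652.8 -36.9] wh [15.4 13.5] a -44.7 top 28.0 rgb [154 145 140] EDGE 
turn 0.000  shift units x -0.14 y -0.08 z 3.18
```

Request:
jog_arm([
  [-0.14,-0.08,1,0,0,0,0],
  [0,0,1,0,0,0,0],
  [0,0,0.5,0,0,0,0],
  [0,0,0.3,0,0,0,0],
  [0,0,0.2,0,0,0,0],
  [0,0,0.15,0,0,0,0],
  [0,0,0,0,0,0,0],
  [0,0,0,0,0,0,0],
])

```text
t: 30.85
tool_pos: [0.5488, -0.123, -0.0346]
tool_rot: [-0.022, 3.141, -0.001]
contact_force: [0.6, 0.4, 1.2]
opening: 0.0427
grip_force: 0.0
```

Request:
jog_arm([
  [0,0,0,0,0,0,-1],
  [0,0,0,0,0,0,-1],
  [0,0,0,0,0,0,-1],
  [0,0,0,0,0,0,-1],
  [0,0,0,0,0,0,-1],
  [0,0,0,0,0,0,-1],
  [0,0,-0.2,0,0,0,-1],
  [0,0,-0.3,0,0,0,-1],
])

```text
t: 31.65
tool_pos: [0.547, -0.1224, -0.0262]
tool_rot: [0.022, -3.139, -0.001]
contact_force: [-0.5, -0.2, -1.4]
opening: 0.024
grip_force: 60.3
```

Request:
jog_arm([
  [0,0,-1,0,0,0,-1],
  [0,0,-1,0,0,0,-1],
  [0,0,-1,0,0,0,-1],
  [0,0,-1,0,0,-0.05,-1],
  [0.5,-1,0,0,0,0,-1],
  [0.5,-1,0,0,0,0,-1],
  [0.5,-1,0,0,0,0,-1],
  [0.5,-1,0,0,0,0,-1],
])

```text
t: 32.45
tool_pos: [0.5117, -0.2053, 0.0545]
tool_rot: [0.084, -3.14, -0.001]
contact_force: [0.4, 0.7, -2.0]
opening: 0.0241
grip_force: 60.2
```

Request:
jog_arm([
  [0.6,-1,0,0,0,0,-1],
  [0.6,-1,0,0,0,0,-1],
  [0.6,-1,0,0,0,0,-1],
  [0.6,-1,0,0,0,0,-1],
  [0.6,-1,0,0,0,0,-1],
  [0.6,-1,0,0,0,0,-1],
  [0.6,-1,0,0,0,0,-1],
  [0,-0.3,0,0,0,0,-1],
])

```text
t: 33.25
tool_pos: [0.4351, -0.3564, 0.0545]
tool_rot: [0.08, -3.14, -0.0]
contact_force: [-0.7, 0.4, -1.4]
opening: 0.0244
grip_force: 60.2
```

```bash
python3 - <<'E'
from h import *
print(ctrl.get_obs()["opening"])
box("wrist",.025,0,(.432,-.303))
go(.434,-.353,-.024,183)
E
```

```text
0.024353946603240553
wrist 6524 [ 459.7 -303.1] [184.9 180.4] 3.1 0.0249
turn -0.002  shift units x 0.08 y 0.18 z 3.93
```

Request:
jog_arm([
  [0.08,0.18,1,0,0,0,-1],
  [0,0,1,0,0,0,-1],
  [0,0,1,0,0,0,-1],
  [0,0,1,0,0,0,-1],
  [0,0,0.25,0,0,0,-1],
  [0,0,0,0,0,0,-1],
  [0,0,0,0,0,0,-0.15],
  [0,0,0,0,0,0,-0.15],
])

```text
t: 34.1
tool_pos: [0.4353, -0.3515, -0.0297]
tool_rot: [-0.084, 3.14, -0.001]
contact_force: [-0.4, -0.3, 0.2]
opening: 0.0365
grip_force: 0.0
```

Request:
jog_arm([
  [0,0,0,0,0,0,-0.15],
  [0,0,0,0,0,0,-0.15],
  [0,0,-0.5,0,0,0,-0.15],
  [0,0,-1,0,0,0,-0.15],
  [0,0,-1,0,0,0,-0.15],
  [0,0,-1,0,0,0,0],
  [0,0,-1,0,0,0,0],
  [0,0,0,0,0,0,0],
])

```text
t: 34.9
tool_pos: [0.4368, -0.3538, 0.0641]
tool_rot: [-0.083, 3.135, -0.009]
contact_force: [1.8, 0.1, -0.6]
opening: 0.0427
grip_force: 0.0
```

```bash
python3 - <<'E'
from h import *
comps(hmin=.010)
go(.4447,-.1219,.024,177.8)
E
```

```text
bench z 0.0016
[ 308.2 -219.5] wh [28.9  4.6] a -87.1 top 16.1 rgb [28 50 92] EDGE 
[ 432.8 -350.9] wh [79.9 26. ] a 3.0 top 20.4 rgb [136 130 126]  
[ 497.5 -351. ] wh [71.2  5.6] a -86.6 top 25.8 rgb [107 102  99]  
[ 553.8 -348.6] wh [99.5  5.1] a -84.0 top 44.1 rgb [112 108 104]  lowdir -83.3 len 4
[ 571.7 -253.5] wh [10.7  2.9] a -86.1 top 40.5 rgb [54 53 52] EDGE 
turn 0.117  shift units x 0.00 y 11.55 z 1.90
```

Request:
jog_arm([
  [0,0,0,0,0,0.117,0],
  [0,1,0,0,0,0,0],
  [0,1,0,0,0,0,0],
  [0,1,0,0,0,0,0],
  [0,1,0,0,0,0,0],
  [0,1,0,0,0,0,0],
  [0,1,0,0,0,0,0],
  [0,1,0,0,0,0,0],
])

```text
t: 35.75
tool_pos: [0.4397, -0.2091, 0.0593]
tool_rot: [-0.058, -3.14, -0.001]
contact_force: [0.8, 0.4, 0.1]
opening: 0.0426
grip_force: 0.0
```

Request:
jog_arm([
  [0,1,0,0,0,0,0],
  [0,1,0,0,0,0,0],
  [0,1,0,0,0,0,0],
  [0,1,0,0,0,0,0],
  [0,0.5,1,0,0,0,0],
  [0,0,0.8,0,0,0,0],
  [0,0,0,0,0,0,0],
])

```text
t: 36.45
tool_pos: [0.4409, -0.119, 0.021]
tool_rot: [-0.057, -3.136, -0.004]
contact_force: [0.6, 0.2, 0.7]
opening: 0.0427
grip_force: 0.0
```

```bash
python3 - <<'E'
from h import *
comps(hmin=.008)
go(.4447,-.1219,-.038,177.8)
E
```

```text
bench z 0.0014
[440.9 -38.7] wh [80.2 27. ] a -8.7 top 16.2 rgb [220 213 208]  
[ 444.8 -122.3] wh [80.3 26.1] a -2.3 top 16.3 rgb [153 147 143]  
[ 440.6 -147.1] wh [23.7 14. ] a -2.5 top 99.5 rgb [38 38 37]  
[440.8 -96.1] wh [23.1 14.2] a -38.5 top 99.1 rgb [39 38 37]  
turn 0.002  shift units x -0.14 y -0.09 z 3.02
```

Request:
jog_arm([
  [-0.14,-0.1,1,0,0,0,0],
  [0,0,1,0,0,0,0],
  [0,0,0.5,0,0,0,0],
  [0,0,0.3,0,0,0,0],
  [0,0,0.2,0,0,0,0],
  [0,0,0,0,0,0,-1],
  [0,0,0,0,0,0,-1],
  [0,0,0,0,0,0,-1],
])

```text
t: 37.3
tool_pos: [0.447, -0.1242, -0.0355]
tool_rot: [0.061, 3.14, -0.001]
contact_force: [-0.3, -0.5, 0.9]
opening: 0.0238
grip_force: 60.8
```

Request:
jog_arm([
  [0,0,0,0,0,0,-1],
  [0,0,0,0,0,0,-1],
  [0,0,0,0,0,0,-1],
  [0,0,-0.5,0,0,0,-1],
  [0,0,-1,0,0,0,-1],
  [0,0,-1,0,0,0,-1],
  [0,0,-1,0,0,0,-1],
  [0,0,-1,0,0,-0.115,-1],
])

```text
t: 38.1
tool_pos: [0.4456, -0.1236, 0.0543]
tool_rot: [0.085, -3.139, -0.001]
contact_force: [0.3, 0.3, -1.9]
opening: 0.0245
grip_force: 60.5
```

Request:
jog_arm([
  [0.2,-1,0,0,0,0,-1],
  [0.2,-1,0,0,0,0,-1],
  [0.2,-1,0,0,0,0,-1],
  [0.2,-1,0,0,0,0,-1],
  [0.2,-1,0,0,0,0,-1],
  [0.1,-1,0,0,0,0,-1],
  [0,-1,0,0,0,0,-1],
  [0,-1,0,0,0,0,-1],
])

```text
t: 38.9
tool_pos: [0.4324, -0.2858, 0.0537]
tool_rot: [0.081, -3.14, -0.0]
contact_force: [-0.7, 0.8, -2.0]
opening: 0.0242
grip_force: 60.5
```

Request:
jog_arm([
  [0,-1,0,0,0,0,-1],
  [0,0,0,0,0,0,-1],
])

```text
t: 39.1
tool_pos: [0.434, -0.3075, 0.0542]
tool_rot: [-0.078, 3.14, -0.002]
contact_force: [0.2, 1.0, -1.3]
opening: 0.024
grip_force: 60.5
```

```bash
python3 - <<'E'
from h import *
print(ctrl.get_obs()["opening"])
go(.432,-.302,-.031,183)
E
```

```text
0.024038024629423567
turn -0.003  shift units x 0.09 y 0.28 z 4.26
```

Request:
jog_arm([
  [0.09,0.28,1,0,0,0,-1],
  [0,0,1,0,0,0,-1],
  [0,0,1,0,0,0,-1],
  [0,0,1,0,0,0,-1],
  [0,0,0.25,0,0,0,-1],
  [0,0,0,0,0,0,-1],
  [0,0,0,0,0,0,-0.15],
  [0,0,0,0,0,0,-0.15],
])

```text
t: 39.9
tool_pos: [0.4321, -0.2996, -0.0307]
tool_rot: [-0.081, 3.14, -0.001]
contact_force: [0.2, 0.7, -0.6]
opening: 0.0358
grip_force: 0.0
```

Request:
jog_arm([
  [0,0,0,0,0,0,-0.15],
  [0,0,0,0,0,0,-0.15],
  [0,0,-0.5,0,0,0,-0.15],
  [0,0,-1,0,0,0,-0.15],
  [0,0,-1,0,0,0,-0.15],
  [0,0,-1,0,0,0,0],
  [0,0,-1,0,0,0,0],
  [0,0,0,0,0,0,0],
])

```text
t: 40.7
tool_pos: [0.4338, -0.3013, 0.063]
tool_rot: [-0.081, 3.135, -0.008]
contact_force: [0.1, -1.1, 0.6]
opening: 0.0424
grip_force: 0.0
```

```bash
python3 - <<'E'
from h import *
comps(hmin=.010)
go(.441,-.0385,.024,171.2)
E
```

```text
bench z 0.0016
[ 308.3 -220. ] wh [28.3  4. ] a -85.7 top 16.1 rgb [29 52 95] EDGE 
[ 433.1 -350.7] wh [80.3 26.5] a 3.2 top 20.4 rgb [136 130 126]  
[ 430.2 -299.3] wh [80.3 26.1] a 2.9 top 20.4 rgb [136 131 126]  
[ 494.5 -298.5] wh [71.2  5.1] a -86.8 top 25.9 rgb [107 102  98]  
[ 548.9 -296.4] wh [97.7  6.9] a -83.4 top 45.8 rgb [111 107 103]  lowdir -84.8 len 3
turn 0.261  shift units x 1.60 y 13.00 z 1.85
```

Request:
jog_arm([
  [0,0,0,0,0,0.13,0],
  [0,0,0,0,0,0.13,0],
  [0.2,1,0,0,0,0,0],
  [0.2,1,0,0,0,0,0],
  [0.2,1,0,0,0,0,0],
  [0.2,1,0,0,0,0,0],
  [0.2,1,0,0,0,0,0],
  [0.2,1,0,0,0,0,0],
])

```text
t: 41.55
tool_pos: [0.4251, -0.1744, 0.0579]
tool_rot: [-0.236, -3.132, -0.002]
contact_force: [0.0, 0.5, 0.3]
opening: 0.0427
grip_force: 0.0
```

Request:
jog_arm([
  [0.2,1,0,0,0,0,0],
  [0.2,1,0,0,0,0,0],
  [0,1,0,0,0,0,0],
  [0,1,0,0,0,0,0],
  [0,1,0,0,0,0,0],
  [0,1,1,0,0,0,0],
  [0,1,0.8,0,0,0,0],
  [0,0,0,0,0,0,0],
])

```text
t: 42.35
tool_pos: [0.436, -0.034, 0.0196]
tool_rot: [-0.231, -3.127, -0.003]
contact_force: [-0.0, -0.7, -0.7]
opening: 0.0428
grip_force: 0.0
```

```bash
python3 - <<'E'
from h import *
comps(hmin=.008)
go(.441,-.0385,-.038,171.2)
go(.4285,-.2520,.055,183,p=(.441,-.0385,.055),a0=171.2)
E
```

```text
bench z 0.0014
[440.6 -38.5] wh [79.9 26. ] a -8.9 top 16.4 rgb [154 148 144]  
[431.8 -56.4] wh [23.1 14.3] a 27.5 top 99.1 rgb [40 39 39]  
[440.5  -6.2] wh [23.2 14.1] a -7.6 top 99.2 rgb [41 40 40]  
turn 0.007  shift units x -0.21 y -0.13 z 2.95
turn -0.262  shift units x 1.18 y -10.63 z -0.00
```

Request:
jog_arm([
  [-0.2,-0.13,1,0,0,0,0],
  [0,0,1,0,0,0,0],
  [0,0,0.5,0,0,0,0],
  [0,0,0.3,0,0,0,0],
  [0,0,0.15,0,0,0,0],
  [0,0,0,0,0,0,-1],
  [0,0,0,0,0,0,-1],
  [0,0,0,0,0,0,-1],
])

```text
t: 43.2
tool_pos: [0.4438, -0.0408, -0.0354]
tool_rot: [0.239, 3.131, -0.001]
contact_force: [0.2, -0.8, 1.7]
opening: 0.0242
grip_force: 60.6
```

Request:
jog_arm([
  [0,0,0,0,0,0,-1],
  [0,0,0,0,0,0,-1],
  [0,0,0,0,0,0,-1],
  [0,0,-0.5,0,0,0,-1],
  [0,0,-1,0,0,0,-1],
  [0,0,-1,0,0,0,-1],
  [0,0,-1,0,0,-0.13,-1],
  [0,0,-1,0,0,-0.13,-1],
])

```text
t: 44.0
tool_pos: [0.4422, -0.0403, 0.0542]
tool_rot: [0.088, -3.139, -0.001]
contact_force: [0.0, -0.5, -1.7]
opening: 0.0244
grip_force: 60.2
```

Request:
jog_arm([
  [0.2,-1,0,0,0,0,-1],
  [0.2,-1,0,0,0,0,-1],
  [0.2,-1,0,0,0,0,-1],
  [0.2,-1,0,0,0,0,-1],
  [0.2,-1,0,0,0,0,-1],
  [0.1,-1,0,0,0,0,-1],
  [0,-1,0,0,0,0,-1],
  [0,-1,0,0,0,0,-1],
])

```text
t: 44.8
tool_pos: [0.4286, -0.2019, 0.0534]
tool_rot: [0.081, -3.14, -0.001]
contact_force: [0.5, -0.3, -2.0]
opening: 0.024
grip_force: 60.2
```

Request:
jog_arm([
  [0,-1,0,0,0,0,-1],
  [0,-1,0,0,0,0,-1],
  [0,-0.6,0,0,0,0,-1],
  [0,0,0,0,0,0,-1],
  [0,0,0,0,0,0,-1],
])

```text
t: 45.3
tool_pos: [0.4316, -0.2528, 0.0535]
tool_rot: [0.081, -3.14, -0.002]
contact_force: [-0.3, -0.2, -1.5]
opening: 0.0244
grip_force: 60.2
```

```bash
python3 - <<'E'
from h import *
print(ctrl.get_obs()["opening"])
go(.4285,-.252,-.031,183)
E
```

```text
0.024358657246356795
turn -0.001  shift units x 0.15 y 0.05 z 4.22
```

Request:
jog_arm([
  [0.1,0.05,1,0,0,0,-1],
  [0,0,1,0,0,0,-1],
  [0,0,1,0,0,0,-1],
  [0,0,1,0,0,0,-1],
  [0,0,0.2,0,0,0,-1],
  [0,0,0,0,0,0,-1],
  [0,0,0,0,0,0,-0.2],
  [0,0,0,0,0,0,-0.2],
])

```text
t: 46.1
tool_pos: [0.4307, -0.2528, -0.0293]
tool_rot: [-0.082, 3.139, -0.002]
contact_force: [-1.1, 0.7, 0.4]
opening: 0.0345
grip_force: 0.0
```

Request:
jog_arm([
  [0,0,0,0,0,0,-0.2],
  [0,0,0,0,0,0,-0.2],
  [0,0,-0.5,0,0,0,-0.2],
  [0,0,-1,0,0,0,-0.2],
  [0,0,-1,0,0,0,-0.2],
  [0,0,-1,0,0,0,-0.2],
  [0,0,-1,0,0,0,-0.2],
  [0,0,-1,0,0,0,-0.2],
])

```text
t: 46.9
tool_pos: [0.4301, -0.2527, 0.0816]
tool_rot: [-0.081, 3.14, -0.001]
contact_force: [-0.2, -0.2, 0.3]
opening: 0.034
grip_force: 0.0
```

Request:
jog_arm([
  [0,1,-1,0,0,0,-0.2],
  [0,1,-1,0,0,0,-0.2],
  [0,1,0,0,0,0,-0.2],
  [0,1,0,0,0,0,-0.2],
  [0,1,0,0,0,0,-0.2],
  [0,1,0,0,0,0,-0.2],
  [0,1,0,0,0,0,-0.2],
  [0,1,0,0,0,0,-0.2],
])

```text
t: 47.7
tool_pos: [0.4217, -0.0921, 0.1207]
tool_rot: [-0.081, 3.139, -0.001]
contact_force: [0.2, 0.4, -0.6]
opening: 0.0342
grip_force: 0.0
```

Request:
jog_arm([
  [0,1,0,0,0,0,-0.2],
  [0,1,0,0,0,0,-0.2],
  [0,1,0,0,0,0,-0.2],
  [0,1,0,0,0,0,-0.2],
  [0,1,0,0,0,0,-0.2],
  [0,1,0,0,0,0,-0.2],
  [0,1,0,0,0,0,-0.2],
  [0,1,0,0,0,0,-0.2],
])

```text
t: 48.5
tool_pos: [0.4135, 0.0678, 0.1207]
tool_rot: [-0.081, 3.139, -0.0]
contact_force: [0.1, 0.5, -0.3]
opening: 0.0344
grip_force: 0.0
```

Request:
jog_arm([
  [0,1,0,0,0,0,-0.2],
  [0,1,0,0,0,0,-0.2],
  [0,1,0,0,0,0,-0.2],
  [0,0,0,0,0,0,-0.2],
  [0,0,0,0,0,0,-0.2],
])

```text
t: 49.0
tool_pos: [0.4104, 0.1269, 0.1203]
tool_rot: [-0.083, 3.14, -0.001]
contact_force: [-0.9, 0.6, -0.1]
opening: 0.034
grip_force: 0.0
```

```bash
python3 - <<'E'
from h import *
print(ctrl.get_obs()["tool_pos"])
print("wrist");comps(hmin=.008,fn="w5.png");print("top");comps("top",amin=100,hmin=.013,fn="top2.png")
E
```

```text
[0.41038346 0.12685667 0.12032283]
wrist
bench z 0.0014
[560.  152.6] wh [71.4 62.9] a 10.5 top 38.0 rgb [175 168 163]  lowdir -162.1 len 21
[582.6 238.4] wh [31.9 13. ] a 36.9 top 52.5 rgb [210 203 197] EDGE 
top
bench z 0.0014
[848.1  20.5] wh [198.8  25.9] a -23.3 top 29.5 rgb [190  45  38]  
[ 816.2 -246.6] wh [100.9  75.9] a 23.7 top 93.1 rgb [112 103  90]  lowdir -35.6 len 3
[ 804.9 -100.4] wh [81.2 26.2] a 13.4 top 19.9 rgb [ 59 174 156]  
[715.4 132.5] wh [77.5 62.9] a -7.5 top 41.6 rgb [88 77 72]  
[ 712.9 -163.4] wh [45.5 45.1] a 40.5 top 67.9 rgb [224 227 210]  
[661.9   6.9] wh [90.  42.9] a -85.1 top 32.1 rgb [230 227 221]  
[ 605.8 -319.5] wh [201.5 111.3] a -83.2 top 49.3 rgb [137 134 127]  lowdir -72.4 len 26
[571.8 229.5] wh [210.8 134.4] a -83.4 top 58.4 rgb [156 153 146]  lowdir -119.8 len 46
[ 609.  -297.1] wh [67.6 66.9] a 11.0 top 44.8 rgb [89 89 87]  lowdir 16.7 len 19
[ 609.8 -369.5] wh [49. 30.] a 6.8 top 45.4 rgb [88 88 86]  lowdir 9.5 len 23
[ 433.1 -305.2] wh [181.  130.1] a -86.8 top 29.0 rgb [168 163 156]  
[ 429.  -252.3] wh [78.5 27.1] a 2.6 top 23.8 rgb [202 198 190]  
[ 430.3 -299.5] wh [78.6 27.6] a 2.4 top 23.5 rgb [199 196 188]  
[ 434.  -351.3] wh [78.4 27. ] a 2.7 top 23.2 rgb [196 192 184]  
[ 290.7 -197.3] wh [79.6 25.9] a -77.1 top 20.1 rgb [ 76 120 202]  
[ 256.9 -390.7] wh [79.7 26.6] a -9.2 top 20.4 rgb [ 64 108 190]  
[83.2 -7.4] wh [134.5  40.8] a -88.7 top 44.9 rgb [66 34 28] EDGE lowdir -27.9 len 11
```

View pics/w5.png

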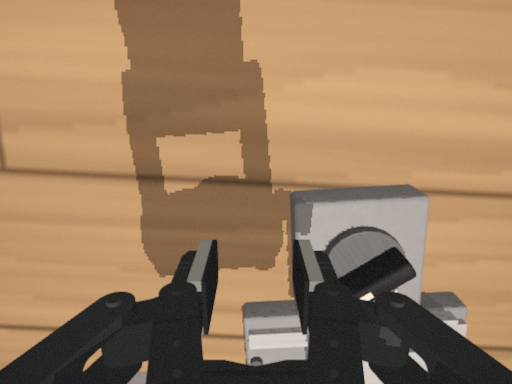

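All six parts are away: three straps in the tray and three steps in the bin. The wrist view shows the dial at (365,260), partly hidden by a finger, so I'll move over it for a clear look.

Request:
jog_arm([
  [-1,0.7,0,0,0,0,-0.2],
  [-1,0.7,0,0,0,0,-0.2],
  [-1,0.7,0,0,0,0,-0.2],
  [-1,0.7,0,0,0,0,-0.2],
  [-1,0.7,0,0,0,0,-0.2],
  [-1,0.7,0,0,0,0,-0.2],
  [-0.5,0.3,0,0,0,0,-0.2],
  [0,0,0,0,0,0,-0.2],
])

```text
t: 49.9
tool_pos: [0.5363, 0.2232, 0.1198]
tool_rot: [0.08, -3.14, 0.0]
contact_force: [0.1, -0.4, 0.2]
opening: 0.0338
grip_force: 0.0
```

```bash
cat >> h.py <<'E'
def dial(fn=None):
    im,d,K,T=grab("wrist",fn);P=cloud(d,K,T);o=ctrl.get_obs()
    near=np.hypot(P[...,0]-.455,P[...,1]-.215)<.1
    out={}
    for n,lo,hi in(("bar",.079,.09),("box",.036,.0455),("saddle",.0475,.0535)):
        m=near&(P[...,2]>lo)&(P[...,2]<hi)
        if n=="saddle": m=(P[...,2]>lo)&(P[...,2]<hi)&(P[...,0]>.5)
        if m.sum()<50: print(n,"few");continue
        nn,lab,st,_=cv2.connectedComponentsWithStats(m.astype(np.uint8));l=1+st[1:,4].argmax()
        p=P[lab==l];c,wh,a=cv2.minAreaRect(p[:,:2].astype(np.float32)*1000)
        print(n,len(p),np.round(c,1),np.round(wh,1),round(a,1),"z",np.median(p[:,2]).round(4))
    hsv=cv2.cvtColor(im,cv2.COLOR_RGB2HSV);w=(hsv[...,1]<60)&(hsv[...,2]>190)&near
    pb=P[w&(P[...,2]>.075)];tk=w&(P[...,2]>.034)&(P[...,2]<.047)
    print("pointer",len(pb),pb.mean(0).round(4) if len(pb) else "")
    nn,lab,st,_=cv2.connectedComponentsWithStats(tk.astype(np.uint8))
    for l in range(1,nn):
        if st[l,4]>8: print("tick",st[l,4],P[lab==l].mean(0).round(4))
    return im,P
E
python3 - <<'E'
from h import *
dial("d1.png");print(ctrl.get_obs()["tool_pos"])
E
```

```text
bar 2225 [474.2 219.4] [14.  60.6] 37.9 z 0.0842
box 15181 [474.1 219.5] [110.2 110.3] 6.6 z 0.0413
saddle 7219 [582.8 251. ] [ 55.1 106.6] 6.3 z 0.0514
pointer 42 [0.4922 0.1978 0.0844]
tick 50 [0.4839 0.2584 0.0421]
tick 48 [0.4981 0.2515 0.042 ]
tick 41 [0.5055 0.1939 0.0421]
tick 42 [0.5089 0.2396 0.042 ]
[0.53546829 0.22281147 0.11958383]
```

View pics/d1.png

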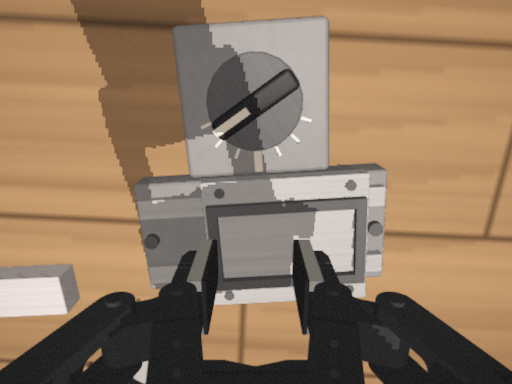

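The dial is clear: axis (474.2, 219.4) mm, long mark at pixel (258,160) along +6.5° from the axis. The pointer is at −52°, so the dial stands at about +1.02 rad. I'll align over it.

Request:
jog_arm([
  [1,0,0,0,0,0,0.1],
  [1,0,0,0,0,0.175,0.1],
  [0,0,0,0,0,0.175,0.1],
  [0,0,0,0,0,0.175,0.1],
  [0,0,0,0,0,0.175,0.1],
  [0,0,0,0,0,0.175,0.1],
  [0,0,0,0,0,0.175,0.1],
  [0,0,0,0,0,0.174,0.1],
])

```text
t: 50.75
tool_pos: [0.4946, 0.2204, 0.1198]
tool_rot: [-1.389, -2.818, 0.001]
contact_force: [0.4, 0.6, -0.1]
opening: 0.047
grip_force: 0.0
```

Request:
jog_arm([
  [0,0,0,0,0,0,0.1],
  [0,0,0,0,0,0,0.1],
], grip_force=100)

```text
t: 50.95
tool_pos: [0.495, 0.2208, 0.1198]
tool_rot: [-1.377, -2.824, 0.0]
contact_force: [-0.8, 0.4, -0.6]
opening: 0.047
grip_force: 0.0
```

```bash
python3 - <<'E'
from h import *
go(.4742,.2194,.05,127.9);dial()
E
```

```text
turn 0.002  shift units x 0.58 y -0.87 z 3.49
bar 1833 [473.8 219.3] [14.1 60.5] 37.8 z 0.0841
box 12583 [473.8 219.7] [110.5 109.3] 6.5 z 0.0413
saddle 7463 [582.  254.1] [55.  99.3] 6.4 z 0.0514
pointer 18 [0.4838 0.2066 0.085 ]
tick 46 [0.484  0.2582 0.0419]
tick 45 [0.498  0.2512 0.0422]
tick 28 [0.5082 0.2398 0.0422]
```

Request:
jog_arm([
  [0.58,-0.88,0,0,0,0,0.1],
  [0,0,1,0,0,0,0.1],
  [0,0,1,0,0,0,0.1],
  [0,0,1,0,0,0,0.1],
  [0,0,1,0,0,0,0.1],
  [0,0,0.6,0,0,0,0.1],
  [0,0,0.4,0,0,0,0.1],
  [0,0,0,0,0,0,0.1],
])

```text
t: 51.8
tool_pos: [0.4738, 0.2195, 0.0189]
tool_rot: [-1.379, -2.821, 0.002]
contact_force: [0.4, 0.1, -0.3]
opening: 0.0471
grip_force: 0.0
```

```bash
python3 - <<'E'
from h import *
go(.474,.2194,.015,127.9);grab("wrist","d2.png")
E
```

```text
turn 0.000  shift units x -0.01 y 0.00 z 0.19
```

View pics/d2.png

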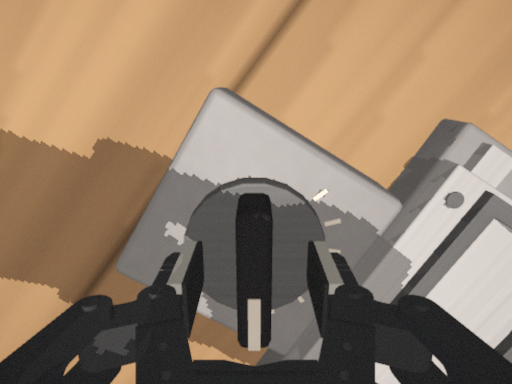

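The fingers straddle the bar centrally (bar at (255,270), fingers at x≈200 and 310). Close, then wind back counter-clockwise.

Request:
jog_arm([
  [0,0,0.1,0,0,0,-1],
  [0,0,0,0,0,0,-1],
  [0,0,0,0,0,0,-1],
  [0,0,0,0,0,0,-1],
  [0,0,0,0,0,0,-1],
  [0,0,0,0,0,0,-1],
  [0,0,0,0,0,0,-1],
  [0,0,0,0,0,0,-1],
])

```text
t: 52.65
tool_pos: [0.4739, 0.219, 0.0189]
tool_rot: [-1.379, -2.822, 0.005]
contact_force: [-6.2, -4.1, 6.3]
opening: 0.0122
grip_force: 99.2
```

Request:
jog_arm([
  [0,0,0,0,0,-0.1,-1],
  [0,0,0,0,0,-0.17,-1],
  [0,0,0,0,0,-0.17,-1],
  [0,0,0,0,0,-0.17,-1],
])

```text
t: 53.05
tool_pos: [0.4741, 0.2193, 0.0189]
tool_rot: [-0.662, -3.07, 0.003]
contact_force: [-5.8, -2.8, 6.5]
opening: 0.0121
grip_force: 99.1
```

Request:
jog_arm([
  [0,0,-0.1,0,0,-0.17,-1],
  [0,0,0,0,0,-0.17,-1],
  [0,0,0,0,0,-0.17,-1],
  [0,0,0,0,0,-0.17,-1],
  [0,0,0,0,0,-0.17,-1],
  [0,0,0,0,0,-0.17,-1],
])

```text
t: 53.65
tool_pos: [0.474, 0.2198, 0.019]
tool_rot: [0.584, -3.086, -0.001]
contact_force: [0.3, 0.7, -6.1]
opening: 0.0122
grip_force: 98.7
```

Request:
jog_arm([
  [0,0,0,0,0,-0.17,-1],
  [0,0,0,0,0,-0.17,-1],
  [0,0,0,0,0,-0.17,-1],
  [0,0,0,0,0,-0.17,-1],
  [0,0,0,0,0,-0.17,-1],
  [0,0,0,0,0,0,-1],
  [0,0,0,0,0,0,-1],
])

```text
t: 54.35
tool_pos: [0.4737, 0.2201, 0.019]
tool_rot: [1.554, -2.729, -0.002]
contact_force: [0.1, 3.6, -6.0]
opening: 0.0125
grip_force: 98.5
```

```bash
python3 - <<'E'
from h import *
im,P=dial("d3.png");o=ctrl.get_obs();print(o["wrist_torque"],o["q"][5]);go(.474,.2194,.019,240.9)
E
```

```text
bar 5605 [475.  217.9] [58.7 36.9] 38.3 z 0.0842
box 23193 [473.7 219.6] [109.4 109.5] 6.5 z 0.0412
saddle 6727 [591.1 190.8] [53.1 50.7] 6.4 z 0.0514
pointer 553 [0.4823 0.2343 0.085 ]
tick 4188 [0.4543 0.1801 0.0413]
tick 58 [0.4924 0.1844 0.0422]
tick 3405 [0.4336 0.2524 0.0413]
tick 48 [0.5047 0.1943 0.0424]
tick 41 [0.5127 0.2083 0.0423]
tick 204 [0.5192 0.2248 0.0424]
tick 142 [0.5154 0.2707 0.0413]
[ 0.64276604  0.0152539  -0.10715513] -2.315287936621702
turn -0.034  shift units x 0.02 y -0.03 z 0.00
```

View pics/d3.png

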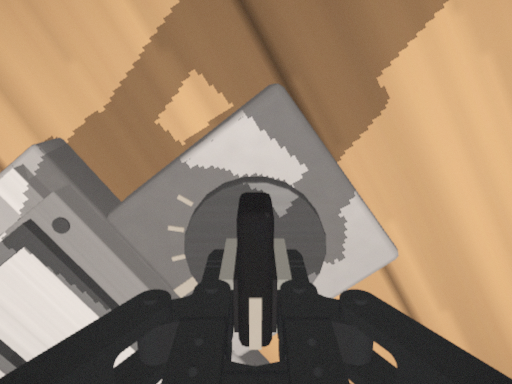

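The dial is now at about −0.92, past two ticks below the mark. I'll come up clockwise, stopping just short.

Request:
jog_arm([
  [0,0,0,0,0,0.1,-1],
  [0,0,0,0,0,0.17,-1],
  [0,0,0,0,0,0.17,-1],
  [0,0,0,0,0,0.17,-1],
  [0,0,0,0,0,0.17,-1],
  [0,0,0,0,0,0.17,-1],
  [0,0,0,0,0,0.1,-1],
  [0,0,0,0,0,0.05,-1],
])

```text
t: 55.2
tool_pos: [0.4741, 0.2196, 0.019]
tool_rot: [0.269, -3.129, 0.001]
contact_force: [1.2, 2.5, -8.6]
opening: 0.0123
grip_force: 98.1
```

Request:
jog_arm([
  [0,0,0,0,0,0,-1],
  [0,0,0,0,0,0,-1],
])

```text
t: 55.4
tool_pos: [0.474, 0.2196, 0.019]
tool_rot: [0.274, -3.129, 0.001]
contact_force: [1.2, 1.4, -9.8]
opening: 0.012
grip_force: 98.0
```

```bash
cat >> h.py <<'E'
def ptr(ax=(.4739,.2195),fn=None):
    im,d,K,T=grab("wrist",fn);P=cloud(d,K,T);g=im.min(2)
    r=np.hypot(P[...,0]-ax[0],P[...,1]-ax[1])
    m=(r<.033)&(P[...,2]>.082)&(P[...,2]<.087)&(g>110)
    p=P[m];f=lambda q:np.degrees(np.arctan2(q[:,1]-ax[1],q[:,0]-ax[0]))
    if len(p): print("pointer n",len(p),"ang",np.median(f(p)).round(2),p.mean(0).round(4), cv2.fitLine(p[:,:2].astype(np.float32),cv2.DIST_L2,0,1e-4,1e-4).ravel().round(4))
    b=P[(r<.033)&(P[...,2]>.082)&(P[...,2]<.087)&(g<90)]
    if len(b)>50: c,wh,a=cv2.minAreaRect(b[:,:2].astype(np.float32)*1000);print("bar",np.round(c,1),np.round(wh,1),round(a,2))
    M=R.from_rotvec(ctrl.get_obs()["tool_rot"]).as_matrix();print("tool ang",np.degrees(np.arctan2(M[1,0],M[0,0])).round(2)%360-180)
    return im,P
E
python3 - <<'E'
from h import *
ptr(fn="d4.png")
E
```

```text
pointer n 836 ang 11.32 [0.4854 0.2219 0.0849] [0.9839 0.1789 0.4854 0.2219]
bar [472.5 217.8] [36.7 57.2] 77.76
tool ang 9.990000000000009
```

Request:
jog_arm([
  [0,0,0,0,0,0.04,-1],
  [0,0,0,0,0,0.035,-1],
  [0,0,0,0,0,0,-1],
  [0,0,0,0,0,0,-1],
  [0,0,0,0,0,0,0.1],
  [0,0,0,0,0,0,0.1],
  [0,0,0,0,0,0,0.1],
  [0,0,0,0,0,0,0.1],
])

```text
t: 56.25
tool_pos: [0.476, 0.2201, 0.0215]
tool_rot: [-0.181, 3.134, 0.001]
contact_force: [0.1, -0.2, -0.1]
opening: 0.0471
grip_force: 0.0
```

Request:
jog_arm([
  [0,0,0,0,0,0,0.1],
  [0,0,0,0,0,0,0.1],
  [0,0,-1,0,0,0,0.1],
  [0,0,-1,0,0,0,0.1],
  [0,0,-1,0,0,0,0.1],
  [0,0,-1,0,0,0,0.1],
  [-1,0,-1,0,0,0,0.1],
  [-1,0,0,0,0,0,0.1],
])

```text
t: 57.05
tool_pos: [0.5169, 0.2252, 0.1239]
tool_rot: [-0.181, 3.13, 0.002]
contact_force: [0.3, 0.9, 1.0]
opening: 0.0471
grip_force: 0.0
```

Request:
jog_arm([
  [-1,0,0,0,0,0,0.1],
  [0,0,0,0,0,0,0.1],
  [0,0,0,0,0,0,0.1],
])

```text
t: 57.35
tool_pos: [0.5336, 0.2266, 0.1193]
tool_rot: [0.181, -3.135, 0.0]
contact_force: [0.1, -0.7, -0.6]
opening: 0.0471
grip_force: 0.0
```

```bash
python3 - <<'E'
from h import *
ptr(); im,P=dial("d5.png")
E
```

```text
pointer n 322 ang 8.75 [0.4911 0.2221 0.085 ] [0.9907 0.1358 0.4911 0.2221]
bar [473.7 219.4] [59.1 13.6] 7.07
tool ang 6.610000000000014
bar 2202 [474.4 219.4] [60.5 13.9] 7.1 z 0.0841
box 15019 [473.7 219.6] [109.4 110.4] 6.6 z 0.0413
saddle 7263 [586.1 222.3] [ 55.  106.5] 6.7 z 0.0515
pointer 0 
tick 44 [0.4839 0.2584 0.0422]
tick 43 [0.5051 0.1942 0.0421]
tick 40 [0.4982 0.2516 0.0421]
tick 41 [0.5088 0.2396 0.0422]
```

View pics/d5.png

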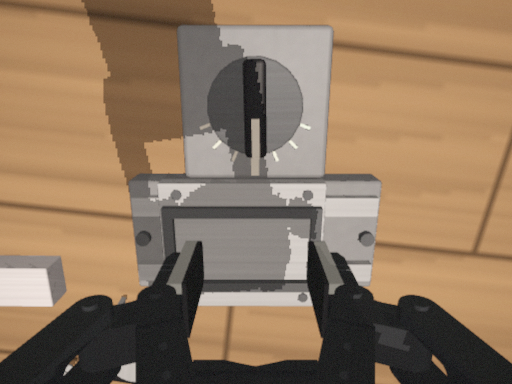

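The dial is set: bar at 7.1° against the mark's 6.6°, about −0.01 rad, with the saddle nest at (585, 222.6). Now the blank.

Request:
jog_arm([
  [0,0,0,0,0,0.181,0.4],
  [0,0,0,0,0,0.181,0.4],
  [0,0,0,0,0,0.181,0.4],
  [0,0,0,0,0,0.181,0.4],
  [0,0,0,0,0,0.181,0.4],
  [0,0,0,0,0,0.181,0.4],
  [0,0,0,0,0,0.181,0.4],
  [0,0,0,0,0,0.181,0.4],
], grip_force=70)

```text
t: 58.25
tool_pos: [0.5331, 0.2267, 0.1196]
tool_rot: [-1.544, -2.736, 0.001]
contact_force: [0.4, -0.5, -0.2]
opening: 0.0597
grip_force: 0.0
```

Request:
jog_arm([
  [0,0,0,0,0,0.181,0.4],
  [0,0,0,0,0,0.181,0.4],
  [0,0,0,0,0,0.181,0.4],
  [0,0,0,0,0,0,0.4],
])

```text
t: 58.65
tool_pos: [0.5333, 0.2267, 0.1196]
tool_rot: [-2.081, -2.353, 0.001]
contact_force: [0.0, -0.6, -0.2]
opening: 0.0597
grip_force: 0.0
```

```bash
python3 - <<'E'
from h import *
go(.66,.008,.06,97.1)
E
```

```text
turn -0.001  shift units x -11.63 y 4.94 z 2.98
```

Request:
jog_arm([
  [-1,0.45,0,0,0,0,0.4],
  [-1,0.45,0,0,0,0,0.4],
  [-1,0.45,0,0,0,0,0.4],
  [-1,0.45,0,0,0,0,0.4],
  [-1,0.45,0,0,0,0,0.4],
  [-1,0.45,0,0,0,0,0.4],
  [-1,0.45,0,0,0,0,0.4],
  [-1,0.45,0,0,0,0,0.4],
])

```text
t: 59.45
tool_pos: [0.6249, 0.076, 0.1197]
tool_rot: [-2.077, -2.357, 0.0]
contact_force: [-0.1, 0.4, -0.4]
opening: 0.0597
grip_force: 0.0
```

Request:
jog_arm([
  [-1,0.45,0,0,0,0,0.4],
  [-1,0.45,0,0,0,0,0.4],
  [-1,0.45,1,0,0,0,0.4],
  [-0.6,0,1,0,0,0,0.4],
  [0,0,0,0,0,0,0.4],
  [0,0,0,0,0,0,0.4],
])

```text
t: 60.05
tool_pos: [0.6604, 0.0084, 0.0794]
tool_rot: [-2.08, -2.352, 0.001]
contact_force: [-0.2, -0.4, 0.5]
opening: 0.0598
grip_force: 0.0
```

```bash
python3 - <<'E'
from h import *
comps(hmin=.022);go(.66,.008,-.026,97.1)
E
```

```text
bench z 0.0014
[712.1 124.7] wh [75.3 44.2] a -5.4 top 39.0 rgb [182 176 170] EDGE 
[660.6   7.5] wh [90.1 40.1] a -84.2 top 28.4 rgb [173 163 158]  
turn -0.001  shift units x -0.03 y -0.06 z 5.33
```

Request:
jog_arm([
  [0.03,0,1,0,0,0.03,0.4],
  [0,0,1,0,0,0,0.4],
  [0,0,1,0,0,0,0.4],
  [0,0,1,0,0,0,0.4],
  [0,0,0.8,0,0,0,0.4],
  [0,0,0.45,0,0,0,0.4],
  [0,0,0,0,0,0,-1],
  [0,0,0,0,0,0,-1],
])

```text
t: 60.9
tool_pos: [0.6613, 0.0093, -0.0242]
tool_rot: [2.108, 2.328, 0.001]
contact_force: [0.6, 0.4, -1.0]
opening: 0.038
grip_force: 73.8
```

Request:
jog_arm([
  [0,0,0,0,0,0,-1],
  [0,0,0,0,0,0,-1],
  [0,0,0,0,0,0,-1],
  [0,0,0,0,0,0,-1],
  [0,0,0,0,0,0,-1],
  [0,0,-0.1,0,0,0,-1],
  [0,0,-0.2,0,0,0,-1],
  [0,0,-0.2,0,0,0,-1],
])

```text
t: 61.7
tool_pos: [0.6604, 0.0091, -0.0152]
tool_rot: [-2.109, -2.328, 0.001]
contact_force: [0.4, -0.5, -2.7]
opening: 0.038
grip_force: 73.9
```

Request:
jog_arm([
  [0,0,-1,0,0,0,-1],
  [0,0,-1,0,0,0,-1],
  [0,0,-1,0,0,0,-1],
  [0,0,-1,0,0,0,-1],
  [0,0,-1,0,0,0,-1],
  [0,0,0,0,0,-0.018,-1],
  [0,0,0,0,0,0,-1],
])

```text
t: 62.4
tool_pos: [0.6608, 0.0091, 0.085]
tool_rot: [2.092, 2.343, 0.001]
contact_force: [0.1, -1.0, -2.4]
opening: 0.038
grip_force: 74.0
```

```bash
python3 - <<'E'
from h import *
print(ctrl.get_obs()["opening"]);go(.5851,.2238,.0255,96.6)
E
```

```text
0.037997414310205646
turn -0.002  shift units x 11.10 y -2.53 z 2.98
```

Request:
jog_arm([
  [0.8,-0.2,0,0,0,0,-1],
  [1,-0.2,0,0,0,0,-1],
  [1,-0.2,0,0,0,0,-1],
  [1,-0.2,0,0,0,0,-1],
  [1,-0.2,0,0,0,0,-1],
  [1,-0.2,0,0,0,0,-1],
  [1,-0.2,0,0,0,0,-1],
  [1,-0.2,0,0,0,0,-1],
])

```text
t: 63.2
tool_pos: [0.6096, 0.1631, 0.0841]
tool_rot: [-2.09, -2.344, 0.001]
contact_force: [-0.3, 0.2, -2.0]
opening: 0.0379
grip_force: 73.9
```

Request:
jog_arm([
  [1,-0.2,0,0,0,0,-1],
  [1,-0.2,0,0,0,0,-1],
  [1,-0.2,0,0,0,0,-1],
  [0.3,-0.3,0,0,0,0,-1],
  [0,0,0,0,0,0,-1],
  [0,0,0,0,0,0,-1],
])

```text
t: 63.8
tool_pos: [0.5855, 0.224, 0.0846]
tool_rot: [2.092, 2.344, -0.001]
contact_force: [-0.0, 0.1, -2.0]
opening: 0.0381
grip_force: 74.0
```

```bash
python3 - <<'E'
from h import *
print(ctrl.get_obs()["opening"]);go(.5851,.2238,.0255,96.6);ptr(fn="d6.png")
im,d,K,T=grab("wrist");P=cloud(d,K,T)
m=(P[...,2]>.125)&(P[...,2]<.145)&(np.hypot(P[...,0]-.585,P[...,1]-.222)<.08)
p=P[m];print(len(p),[np.percentile(p[:,i],[2,98]).round(3).tolist() for i in range(3)])
E
```

```text
0.03812971491095842
turn -0.002  shift units x -0.01 y -0.02 z 2.95
pointer n 419 ang 9.28 [0.4907 0.2222 0.0849] [0.984  0.1781 0.4907 0.2222]
bar [474.4 220. ] [60.1 13.9] 7.2
tool ang -83.54
18926 [[0.563, 0.608], [0.18, 0.267], [0.131, 0.142]]
```

View pics/d6.png

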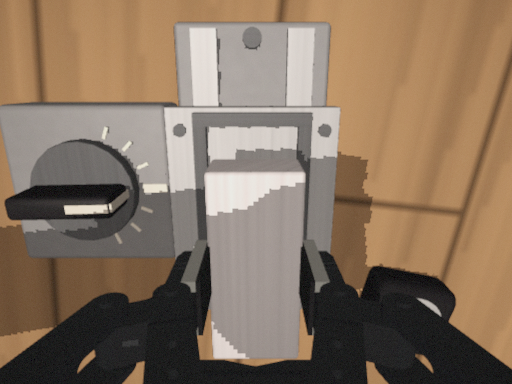

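The blank hangs centred over the nest (blank top at (255,260)), and the dial is unchanged at 7.2°. Lowering gently.

Request:
jog_arm([
  [0,0,0.7,0,0,0,-1],
  [0,0,0.7,0,0,0,-1],
  [0,0,0.7,0,0,0,-1],
  [0,0,0.4,0,0,0,-1],
  [0,0,0.2,0,0,0,-1],
  [0,0,0.1,0,0,0,-1],
  [0,0,0,0,0,0,-1],
  [0,0,0,0,0,0,-1],
])

```text
t: 64.7
tool_pos: [0.5865, 0.2243, 0.0296]
tool_rot: [2.092, 2.343, 0.002]
contact_force: [0.2, 1.3, -2.3]
opening: 0.0378
grip_force: 73.9
```

```bash
python3 - <<'E'
from h import *
o=ctrl.get_obs();print(o["tool_pos"],o["contact_force"]);go(.5851,.2238,.0255,96.6)
E
```

```text
[0.58654929 0.22426241 0.02955907] [ 0.15387096  1.3340632  -2.34203406]
turn -0.003  shift units x -0.01 y -0.07 z 0.20
```

Request:
jog_arm([
  [0,-0.05,0.1,0,0,0,-1],
  [0,0,0.07,0,0,0,-1],
  [0,0,0,0,0,0,-1],
  [0,0,0,0,0,0,-1],
])

```text
t: 65.1
tool_pos: [0.5849, 0.224, 0.0254]
tool_rot: [2.092, 2.343, 0.0]
contact_force: [-0.2, -0.0, -1.4]
opening: 0.038
grip_force: 74.0
```

Request:
jog_arm([
  [0,0,0.05,0,0,0,-1],
  [0,0,0,0,0,0,-1],
  [0,0,0,0,0,0,-1],
])

```text
t: 65.4
tool_pos: [0.5851, 0.224, 0.0253]
tool_rot: [2.092, 2.343, 0.0]
contact_force: [-3.7, -1.2, 5.3]
opening: 0.0382
grip_force: 74.8
```

Contact is light at 5 N. Release and rise.

Request:
jog_arm([
  [0,0,0,0,0,0,0.2],
  [0,0,0,0,0,0,0.2],
  [0,0,0,0,0,0,0.2],
  [0,0,0,0,0,0,0.2],
  [0,0,0,0,0,0,0.2],
  [0,0,-0.5,0,0,0,0.2],
  [0,0,-1,0,0,0,0.2],
  [0,0,-1,0,0,0,0.2],
])

```text
t: 66.2
tool_pos: [0.5848, 0.2239, 0.0752]
tool_rot: [-2.092, -2.343, 0.001]
contact_force: [0.5, 0.6, -0.1]
opening: 0.0512
grip_force: 0.0
```

Request:
jog_arm([
  [0,0,-1,0,0,0,0.2],
  [0,0,-1,0,0,0,0.2],
  [-1,0,-1,0,0,0,0.2],
  [-1,0,-1,0,0,0,0.2],
  [-1,0,-1,0,0,0,0.2],
  [-1,0,0,0,0,0,0.2],
  [-1,0,0,0,0,0,0.2],
  [0,0,0,0,0,0,0.2],
])

```text
t: 67.0
tool_pos: [0.5968, 0.1227, 0.1756]
tool_rot: [2.095, 2.339, 0.001]
contact_force: [-0.5, 0.9, -0.3]
opening: 0.0511
grip_force: 0.0
```

```bash
python3 - <<'E'
from h import *
im,P=ptr(fn="d7.png")
for lo,hi in((.074,.081),(.048,.054)):
    m=(P[...,2]>lo)&(P[...,2]<hi)&(P[...,0]>.545)&(P[...,0]<.625)&(P[...,1]>.1)
    p=P[m];c,wh,a=cv2.minAreaRect(p[:,:2].astype(np.float32)*1000);print(len(p),np.round(c,1),np.round(wh,1),round(a,1),np.median(p[:,2]).round(4),p[:,2].std().round(4))
print("top");comps("top",amin=60,hmin=.013,fn="top3.png")
E
```

```text
pointer n 320 ang 8.38 [0.4903 0.2219 0.0848] [0.9866 0.1634 0.4903 0.2219]
bar [473.9 219.3] [58.6 14. ] 7.5
tool ang -83.63
5843 [586.3 216.7] [40.1 79.3] 6.5 0.0774 0.0007
3570 [585.  209.5] [112.7  80. ] 90.0 0.0514 0.0008
top
bench z 0.0014
[846.8  19.2] wh [200.5  26.1] a -21.6 top 29.0 rgb [209  49  43]  
[ 817.4 -234. ] wh [104.2  74.9] a -34.7 top 92.6 rgb [123 112  98]  lowdir -7.5 len 14
[ 803.6 -100.4] wh [81.7 26.9] a 12.7 top 20.9 rgb [ 65 189 170]  
[712.6 110.6] wh [76.3 18. ] a -5.3 top 40.5 rgb [43 39 33]  
[ 712.4 -163.5] wh [45.9 45.2] a -57.2 top 67.4 rgb [234 238 224]  
[ 605.7 -319.7] wh [202.1 111.7] a -83.3 top 49.4 rgb [150 146 138]  lowdir -19.8 len 6
[619.6 213.3] wh [86.1 41.8] a -84.9 top 79.5 rgb [202 193 183]  
[572.2 324.4] wh [100.6  22.5] a 8.1 top 40.1 rgb [153 148 143]  
[ 610.1 -296.6] wh [69.5 62.4] a -83.8 top 44.6 rgb [98 98 95]  lowdir 21.7 len 21
[ 609.6 -369.1] wh [49.1 29.8] a 4.9 top 45.9 rgb [97 97 94]  lowdir 7.7 len 19
[ 433.4 -305.5] wh [181.2 130.8] a -86.8 top 29.1 rgb [183 178 170]  
[ 435.2 -350.4] wh [81.3 27. ] a 3.1 top 23.3 rgb [213 209 201]  
[ 429.  -252.3] wh [78.4 26.7] a 3.2 top 23.4 rgb [219 216 207]  
[ 430.2 -299.5] wh [78.2 27.3] a 2.6 top 24.1 rgb [218 213 205]  
[ 290.6 -197.1] wh [80.3 25.9] a -77.0 top 19.7 rgb [ 83 131 220]  
[ 256.9 -390.9] wh [79.8 26.9] a -9.7 top 19.6 rgb [ 70 119 208]  
[85.1 -2.6] wh [154.   45.7] a -88.6 top 43.6 rgb [74 38 32] EDGE lowdir -15.1 len 10
```

View pics/d7.png

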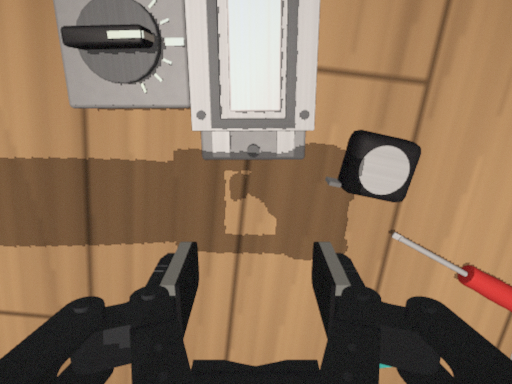

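View pics/top3.png

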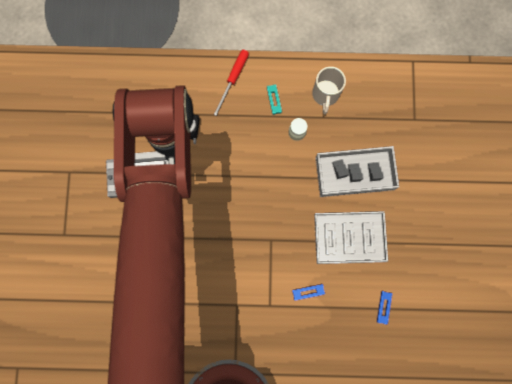

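The wrist view shows the blank flat inside the nest bars at (255,50), with its top level at 77 mm, and the pointer on the mark. The top view shows three steps in the bin at (340,170), (355,172) and (376,172) and three straps in the tray at (331,238), (349,238) and (369,238). The jar hasn't moved, and the part of the tape measure in view is where it was. Handing in.

```bash
python3 -c "
from station import ctrl
print(ctrl.finish_job())"
```

```text
the job is handed in; nothing more can be done
None
```

The job is handed in, though no verdict was returned: three straps are in the tray, three step blocks in the bin, the dial is on the mark (about −0.01 rad, brought up clockwise from −0.92), and the blank lies flat in the nest.

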